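Load two toothed plates onto a splined hub with their tabs opposed

ROBOT

A 7-joint arm with a two-finger parallel gripper is mounted at the origin on a cart in front of the work surface, level with it; the furniture and walls round the work are solid. World frame = base frame: x ahead of the robot, y to its left, z up, the work surface at z = 0. Lengths are in m, angles in rad, forces in N, time in s.
With the tool pointing down it reaches from about 0.4 to 0.875 m from the base axis. Payload 19.3 kg.
Tool frame: the origin (TCP) lies between the finger pads; the fingertips stand ahead of it and the grasp point (between the pads) lies 8 mm behind it (bot.tip_extent is the x of the fingertips in the tool frame, in m); x points along the fingers, y is the direction in which the jaws open and shut, and the axes are right-handed (so a half turn about x gives the same grasp; the last joint's range is limited). The gripper opens to 85 mm and grips with 20 to 120 N. Pads are 22 mm wide; open, the fingers measure 114 mm over their backs; the gripper's body (76 mm by 85 mm) begins 54 mm behind the grasp point. The pads swing forward as they close: fully open they stand 13 mm farther back than shut.
Start: joints at [1.097, 0.521, -0.036, 1.599, 0.021, 1.021, -0.113], TCP at [0.246, -0.575, 0.242] pointing down, gripper open.
Joint ranges: [-2.91, 2.91], [-0.3, 2.13], [-1.5, 1.42], [0.17, 2.43], [-1.26, 4.41], [0.16, 1.93], [-2.52, 2.52]. Speed limits (rad/s): [1.89, 1.89, 2.39, 2.39, 3.01, 3.01, 3.01].

INTERFACE

Orientations are given as [roll, pitch, yaw] about the fixed x, y, z axes, in that order (R = Rz(yaw) Ry(pitch) Rx(roll)).
In Python, from workcell import observe, grab_frame, camera_info, bot, nets gives the robot as it stands.
- The arm moves only by the tool jog_arm, never from a script. Its argument "commands" is a list of rows, each a list of 6 numbers: the shift along the tool's x, y, z in mm, then the turn, a rotation vector about the tool's x, y, z in rad. A call has 1 to 20 rows; each row shifts and turns the pose as measured when the row begins, along the tool's axes as they then stand; what a row does not reach is not made up. A row lasts 1/10 s, in which the tool goes at most 50 mm and 8.59 degrees, less where a joint would pass 70% of its speed; a pose out of reach is approached as far as the arm can. A call is refused whole if a number of a shift passes 50 or a number of a turn 0.15, either way. A call with a gripper value outside its range is refused whole. "gripper" is the closure in counts, from 0 (fully open) to 255 (shut), set as the call begins (left out, the last holds). The fingers move at their own pace and stop on an object; "newtons" is the grip in N (left out, the last holds). Time passes only in rows, so rows that do not move let the fingers close. It gives the time, the measured TCP pose, the force and the opening at its end, in the units of the state.
- observe(): the state, without advancing time (a new reading comes with each control period).
- grab_frame(name): name is "side" or "top" or "wrist"; returns the picture (384x512x3 uint8, red, green, blue); there is no depth.
- camera_info(name): a dict with "fov_y" (degrees; the focal length in pixels is half the picture's height over the tangent of half this angle, whatever the lens; pixels are square), "cx", "cy" (the principal point, pixels), "R" (3x3) and "t" (3): a world point X has camera coordinates R X + t; the wrist camera has in their place "tool_from_camera" (4x4, takes a point from camera to tool coordinates, whose origin is the TCP and whose axes are the tool frame's). Camera axes: x right, y down, z forward; pixel columns grow to the right and rows downward; lengths in m; the calibration is good to about 2 mm. A picture is of the moment at which its call begins: read the wrist's pose just before it. camera_info takes no time and is no camera call.
- bot.job_done(): hands the job in, once; it reports no verdict.
Trained networks look in the newest picture that a camera, given by its name, has taken for a name from the list of things; names that differ only in an ending like _2 or _b are one class to them, and where a whole thing is asked for, a point or a joint stands for the part that bears it (a point fixed in the world has none). Each returns a list of dicts, best first, with "p" (0 to 1); they miss things now and then, are a little off and sometimes report something else, mostly with a low value. They report only what shows in the picture. A call takes as long as a camera call. They do not tell look-alikes from the thing itself.
- nets.find_in(camera, name): "rect" ([left, top, right, bottom] in pixels, round what is visible of it).
- nets.silhouettes(camera, name): "mask" (384x512 bool, what is visible of it) and "rect" ([left, top, right, bottom] in pixels, round what is visible of it).
- nets.pinpoint(camera, name): "location" ([column, row] in pixels: a listed point, or the origin of a listed thing).
The state is a dict: "clock": time; "qpos": joint angles; "qd": joint speeds; "joint_efforts": joint torques, N m; "position": TCP position; "tool_rot": TCP orientation; "force": force on the tool from outside, world axes, zero at the start; "moment": the same for the moment, N m; "grip_width": finger opening in m.
Only numpy, scipy, OpenCV 4.12 (cv2) and the standard library are available. Lean on these libraries where they do the work, as an engineer would, in place of code of your own. Each camera call takes 0.05 s, during which the arm holds its last target.

TASK

Fit the rubber-lined disc onto the splined hub first, with its tab on the side of the small pointer bar on the stand's base, and push it fully home on the hub's flange; then fit the plain steel plate on top of it, fully home, with its tab on the opposite side. The hub is braked at an arbitrary angle, so feel for the splines: press only lightly while you turn a plate until it drops on, never force it, and leave the other things on the worktop alone.

Things in the scene. Friction and masses are not known exactly. Their poses are not given: they have to be found in the camera images.
- stand: Fixed stand: grey square base 100 x 100 x 12 mm with four bolt heads (16 mm high), a dark neck and on it the steel hub. Origin at the underside, on the hub's axis; z up. Between 26 and 70 mm from the axis nothing is higher than 19 mm. A brake (2 N m) holds the hub turned by an unmeasured angle, up to 0.5 rad either way from where its splines lie along the stand's x and y axes.
- pointer (a point): Top of the pointer bar, a low steel bar 21 mm long and 8 mm wide on the base, 19 mm high, on the stand's -x side, 35 mm from the hub's axis.
- hub_seat (a point): On the hub's axis at the top of its round flange (52 mm in diameter), 40 mm above the worktop, where the plates seat. Axes parallel to the stand's: they do not turn with the hub.
- spline_ends (a point): On the hub's axis at the upper ends of the splines, 26 mm above the flange. Four equal straight splines, 90 degrees apart, 8 mm wide, reaching 18 mm from the axis, run down to the flange. Inside them a round pilot 24 mm in diameter rises 16 mm above the ends, its last 6 mm tapered to 16 mm. Axes as the stand's. All is rigid: a plate set down faster than about 20 mm/s knocks too hard.
- lined_disc_center (a point): Centre of the lined disc, half-way up its 8 mm; z: its axis, +x: to its tab. Steel, segmented black rubber lining on both faces, 66 mm in diameter, two flats 60 mm apart at +-y (27 mm long, grip here from above), a round-ended tab 16 mm wide reaching 45 mm from the axis. Bore 27 mm with four slots along x and y, 10 mm wide, to 19.5 mm from the axis (0.055 rad of play on the splines). 110 to 185 g.
- plain_plate_center (a point): Centre of the plain steel plate, half-way up its 6 mm thickness; z: its axis, +x: to its tab. Diameter, flats, bore and slots as the lined disc, but no lining, and its tab (16 mm wide, reaching 45 mm from the axis) is square-ended. 95 to 160 g. Like the disc it lies flat on the worktop at the start.
- lined_disc_tab (a point): Point on the lined disc's tab, 40 mm from the disc's axis, half-way up its thickness.
- plain_plate_tab (a point): Point on the plain plate's tab, 40 mm from the plate's axis, half-way up its thickness.
- masking_tape: Bystander: roll of masking tape lying flat, 104 mm in diameter, 24 mm high; origin under its centre.
- grease_tin: Bystander: small tin with a red lid, 55 mm in diameter, 50 mm high; origin under its centre.
- lot_stamp: Bystander: wooden hand stamp, 43 x 61 x 51 mm; origin under its centre.
There are look-alikes about, which are no part of the job. What is shaped like the part that bears plain_plate_center but blue is not meant.

How it is judged:
On the way, in this order (a step that is already met when the one before it is completed fails the run):
1. the lined disc is home on the flange, its tab on the pointer side, with the plain plate not yet on the hub (horizontal distance between lined_disc_center and hub_seat below 0.004 m and z of lined_disc_center in the frame of hub_seat between 0.002 and 0.006 m and x of lined_disc_tab in the frame of hub_seat below -0.028 m and horizontal distance between plain_plate_center and hub_seat above 0.05 m), for 0.2 s.
2. the plain plate is home on the lined disc, its tab on the side away from the pointer (horizontal distance between plain_plate_center and hub_seat below 0.004 m and z of plain_plate_center in the frame of hub_seat below 0.013 m and x of plain_plate_tab in the frame of hub_seat above 0.028 m), for 0.2 s.
At the end, for the whole second after the job is handed in: Disc flat on the flange (centre 2 to 6 mm above its top), plate flat on the disc (centre 9 to 13 mm above it), both within 4 mm of the hub's axis, level within 0.06 rad, at rest; disc's tab point at least 28 mm along the stand's -x (pointer side), plate's at least 28 mm along +x (all of step 2 and horizontal distance between lined_disc_center and hub_seat below 0.004 m and z of lined_disc_center in the frame of hub_seat between 0.002 and 0.006 m and x of lined_disc_tab in the frame of hub_seat below -0.028 m and angle between each of lined_disc_center, plain_plate_center's own z axis and vertical below 0.06 rad and z of plain_plate_center in the frame of hub_seat above 0.009 m and linear speed of each of lined_disc, plain_plate below 0.02 m/s); the robot touches nothing.
It fails at once if the lined disc is pressed or twisted against the hub or stand with more than 45 N (contact force between lined_disc and stand above 45 N).
It fails at once if the plain plate is pressed or twisted against the hub or stand with more than 45 N (contact force between plain_plate and stand above 45 N).
It fails at once if the plain plate is pressed on the lined disc with more than 45 N (contact force between plain_plate and lined_disc above 45 N).
It fails at once if the masking tape, the grease tin or the stamp is moved by more than 30 mm (distance of any of masking_tape, grease_tin, lot_stamp from where it was at the start of the episode above 0.03 m).
It also fails if it takes over 72 s, if anything falls off the work surface, if the arm or the gripper's body presses on something with over 40 N, if the wrist force passes 120 N, or if a joint passes its speed limit or range.

## Working session

There is one attempt and no reset: what is moved stays moved. The work goes in short steps, Python scripts to look and compute and a tool call to move; the robot and the scene stay as the last step left them, time stands still between calls to the robot, and variables do not carry over. Pictures are saved under pics/ and viewed, and the job is handed in when it is done.

Besides the shell and the picture viewer there is one more tool, called after ">>>" as name(argument=value, ...) on one line, values as JSON. jog_arm: Moves the arm, as the interface text tells. Its arguments: {"type":"object","properties":{"commands":{"type":"array","items":{"type":"array","items":{"type":"number"}}},"gripper":{"type":"number"},"newtons":{"type":"number"}},"required":["commands"]}

```bash
ls -la; mkdir -p pics; python3 - <<'E'
from workcell import observe, grab_frame, camera_info, bot, nets
import cv2
s=observe(); print(s)
print(bot.tip_extent)
for n in ["top","side","wrist"]:
    im=grab_frame(n); cv2.imwrite(f"pics/{n}0.png",cv2.cvtColor(im,cv2.COLOR_RGB2BGR)); print(n,camera_info(n))
    for k in (["lined_disc_center","lined_disc_tab","plain_plate_center","plain_plate_tab","hub_seat","spline_ends","pointer","stand"] if n!="wrist" else []):
        print(k,[(d["location"],round(d["p"],2)) for d in nets.pinpoint(n,k)])
print(observe()["clock"])
E
```

```text
total 12
drwxr-xr-x  3 agent agent 4096 Dec  7 13:57 .
drwxr-xr-x 23 root  root  4096 Dec  7 13:57 ..
drwxr-xr-x  2 agent agent 4096 Dec  7 13:57 pics
{'clock': 0.0, 'qpos': array([ 1.09677123,  0.52199518, -0.03632555,  1.60002527,  0.02124154,
        1.02110915, -0.11280801]), 'qd': array([-0.00049712, -0.00177085, -0.00028449, -0.00096869, -0.00138983,
        0.00072746, -0.00039799]), 'joint_efforts': array([ 3.17082944e-03, -9.27114415e+01,  1.98156394e+00, -3.69931233e+01,
        1.80229062e-02,  8.19846347e-03,  6.10249140e-05]), 'position': array([ 0.24540827, -0.57443708,  0.24173131]), 'tool_rot': array([-1.46673293,  1.56964525,  2.07868727]), 'force': array([ 0.25102587, -0.66567169,  0.21140999]), 'moment': array([0.03787807, 0.02949057, 0.02324343]), 'grip_width': 0.08560776864938946}
0.011
top {'fov_y': 51.673568767260605, 'cx': 257.44675594373837, 'cy': 193.55609395945973, 'R': array([[ 1.28119128e-02, -9.99917836e-01, -4.18677798e-04],
       [-9.82526579e-01, -1.25113238e-02, -1.85701342e-01],
       [ 1.85680846e-01,  2.79055147e-03, -9.82606145e-01]]), 't': arr
[... 854 characters left out ...]
r [([290.1, 198.9], 0.6), ([346.7, 156.0], 0.53)]
plain_plate_tab [([280.6, 204.9], 0.7), ([340.6, 155.6], 0.66)]
hub_seat [([209.9, 201.1], 0.64)]
spline_ends [([208.6, 191.2], 0.84)]
pointer [([223.0, 210.5], 0.87)]
stand [([206.1, 210.4], 0.7)]
wrist {'fov_y': 62.698545442083756, 'cx': 253.43270149321197, 'cy': 188.164472701109, 'tool_from_camera': array([[-3.01434345e-04, -2.61903487e-01,  9.65094023e-01,
        -1.31348524e-01],
       [ 9.99999930e-01, -2.92194839e-04,  2.33042036e-04,
         6.57510027e-04],
       [ 2.20960970e-04,  9.65094026e-01,  2.61903557e-01,
        -6.58623944e-02],
       [ 0.00000000e+00,  0.00000000e+00,  0.00000000e+00,
         1.00000000e+00]])}
0.95
```

View pics/top0.png

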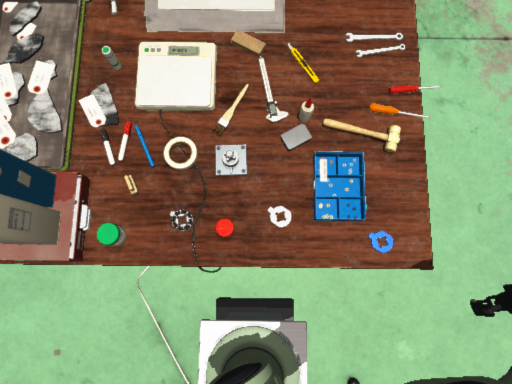

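View pics/side0.png

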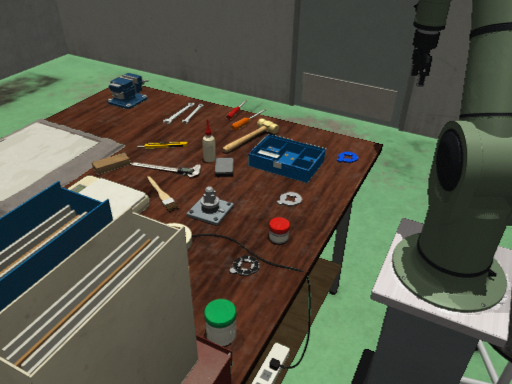

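```bash
python3 - <<'E'
import cv2,numpy as np
a=cv2.imread("pics/top0.png")[130:260,150:420]
cv2.imwrite("pics/top0c.png",cv2.resize(a,None,fx=2.9,fy=2.9,interpolation=cv2.INTER_CUBIC))
a=cv2.imread("pics/side0.png")[130:290,170:370]
cv2.imwrite("pics/side0c.png",cv2.resize(a,None,fx=3.7,fy=3.7,interpolation=cv2.INTER_CUBIC))
E
```

```text
(no output)
```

View pics/top0c.png

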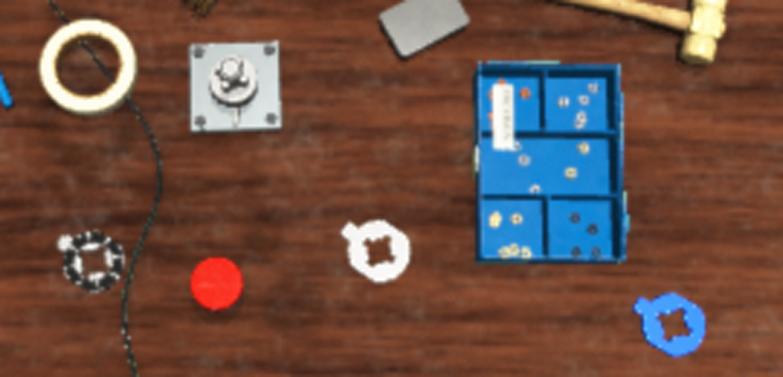

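View pics/side0c.png

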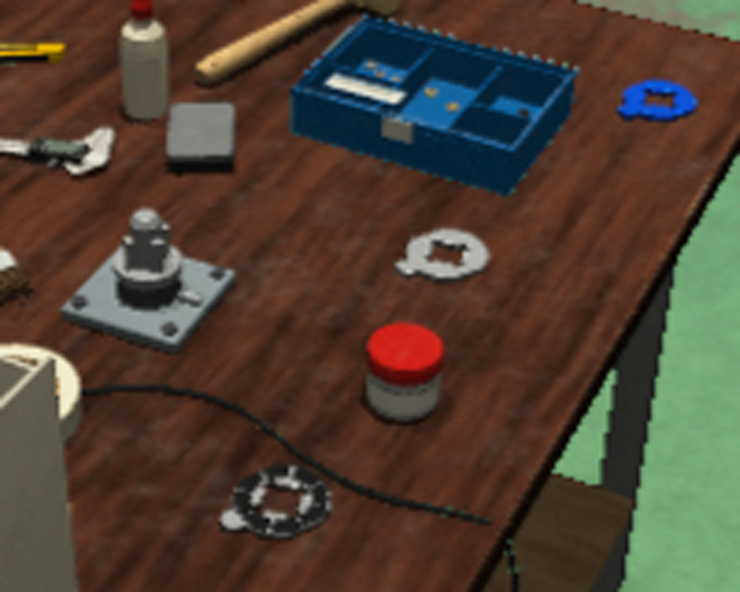

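The steel plate at top (278,216) is the one meant: it is bare, with a square tab. The same shape at (384,239) is blue, so it's the look-alike. The lined disc at (181,219) is the only one of its kind. The hub is at (230,153), with the pointer bar below it at (233,169).

```bash
cat > h.py <<'E'
import numpy as np, cv2
from scipy.spatial.transform import Rotation as Ro
from workcell import observe, grab_frame, camera_info, bot, nets
def cam(name,s=None):
    c=camera_info(name); f=192/np.tan(np.radians(c["fov_y"]/2))
    if name=="wrist":
        s=s or observe()
        T=np.eye(4); T[:3,:3]=Ro.from_euler('xyz',s["tool_rot"]).as_matrix(); T[:3,3]=s["position"]
        W=T@c["tool_from_camera"]; R=W[:3,:3].T; t=-R@W[:3,3]
    else: R=c["R"];t=c["t"]
    return f,c["cx"],c["cy"],R,t
def ray(C,px):
    f,cx,cy,R,t=C; d=R.T@np.array([(px[0]-cx)/f,(px[1]-cy)/f,1]); return -R.T@t,d
def plane(C,px,z):
    o,d=ray(C,px); return o+d*(z-o[2])/d[2]
def proj(C,X):
    f,cx,cy,R,t=C; p=R@np.asarray(X)+t; return np.array([f*p[0]/p[2]+cx,f*p[1]/p[2]+cy])
def tri(C1,p1,C2,p2):
    o1,d1=ray(C1,p1);o2,d2=ray(C2,p2);d1/=np.linalg.norm(d1);d2/=np.linalg.norm(d2)
    A=np.stack([d1,-d2],1); u=np.linalg.lstsq(A,o2-o1,rcond=None)[0]
    a=o1+d1*u[0];b=o2+d2*u[1]; return (a+b)/2,np.linalg.norm(a-b)
def Rt(s): return Ro.from_euler('xyz',s["tool_rot"]).as_matrix()
def tool(s):
    R=Rt(s); return dict(pos=s["position"].round(4),x=R[:,0].round(4),yaw_y=round(np.arctan2(R[1,1],R[0,1]),4),q=s["qpos"].round(3),F=s["force"].round(2),M=s["moment"].round(3),w=round(s["grip_width"],4),t=s["clock"])
def save(im,n): cv2.imwrite("pics/"+n,cv2.cvtColor(im,cv2.COLOR_RGB2BGR))
E
python3 - <<'E'
from h import *
T=cam("top");S=cam("side")
P={"disc":((180.6,218.7),(245.1,263.3),.004),"disctab":((171.6,210.6),(233.8,272.1),.004),"plate":((277.3,216.1),(290.1,198.9),.003),"platetab":((268.8,210),(280.6,204.9),.003),"seat":((230.7,154.4),(209.9,201.1),.04),"ends":((229.9,152.5),(208.6,191.2),.066),"pointer":((232.6,169.1),(223,210.5),.019),"stand":((229.4,160.4),(206.1,210.4),0)}
for k,(a,b,z) in P.items():
    print(k,plane(T,a,z).round(4),plane(S,b,z).round(4),tri(T,a,S,b)[0].round(4))
print(tool(observe()),Rt(observe()).round(3))
E
```

```text
disc [0.4535 0.2315 0.004 ] [0.4546 0.2228 0.004 ] [0.4518 0.2297 0.0116]
disctab [0.4787 0.261  0.004 ] [0.4644 0.2623 0.004 ] [ 4.732e-01  2.597e-01 -2.000e-04]
plate [ 0.4657 -0.0711  0.003 ] [ 0.4664 -0.0793  0.003 ] [ 0.464  -0.0711  0.0094]
platetab [ 0.4847 -0.0443  0.003 ] [ 0.4789 -0.0389  0.003 ] [ 0.4836 -0.045  -0.0022]
seat [0.6536 0.0773 0.04  ] [0.6425 0.0845 0.04  ] [0.6521 0.0765 0.0327]
ends [0.6521 0.078  0.066 ] [0.6508 0.0759 0.066 ] [0.6507 0.0776 0.0674]
pointer [0.6116 0.0717 0.019 ] [0.6025 0.0812 0.019 ] [0.6115 0.0714 0.0099]
stand [0.6452 0.084  0.    ] [0.6584 0.0831 0.    ] [0.6499 0.0859 0.0031]
{'pos': array([ 0.2455, -0.5747,  0.2423]), 'x': array([ 0.,  0., -1.]), 'yaw_y': np.float64(-1.1671), 'q': array([ 1.097,  0.521, -0.036,  1.6  ,  0.021,  1.021, -0.113]), 'F': array([ 0.17, -0.41,  0.43]), 'M': array([-0.01 , -0.041, -0.02 ]), 'w': 0.085, 't': 0.95} [[ 0.     0.393 -0.92 ]
 [ 0.    -0.92  -0.393]
 [-1.    -0.    -0.   ]]
```

>>> jog_arm(commands=[[7,-31,-33,0,0,0],[7,-31,-33,0,0,0],[7,-31,-33,0,0,0],[7,-31,-33,0,0,0],[7,-31,-33,0,0,0],[7,-31,-33,0,0,0],[7,-31,-33,0,0,0],[7,-31,-33,0,0,0],[7,-31,-33,0,0,0],[7,-31,-33,0,0,0],[7,-31,-33,0,0,0],[7,-31,-33,0,0,0]], gripper=0, newtons=40)

```text
clock: 2.15
position: [0.4701, -0.0655, 0.1558]
tool_rot: [1.897, 1.563, -0.852]
force: [2.1, 0.1, 0.2]
grip_width: 0.0857
```

```bash
cat >> h.py <<'E'
def togo(s,tgt,yaw=None):
    R=Rt(s); d=np.asarray(tgt)-s["position"]; print("tool mm",(R.T@d*1000).round(1))
    y=np.arctan2(R[1,1],R[0,1])
    if yaw is not None:
        print("turn x",round(-((yaw-y+np.pi)%(2*np.pi)-np.pi),3)); d2=Ro.from_euler('z',yaw-y).as_matrix()@R; print("tool mm after turn",(d2.T@d*1000).round(1))
E
python3 - <<'E'
from h import *
s=observe();print(tool(s));togo(s,(.465,-.071,.15),-.66)
E
```

```text
{'pos': array([ 0.4701, -0.0655,  0.1558]), 'x': array([ 0.0052, -0.0059, -1.    ]), 'yaw_y': np.float64(-1.1781), 'q': array([ 0.141,  0.414, -0.167,  2.066,  0.118,  0.665, -1.283]), 'F': array([2.08, 0.06, 0.19]), 'M': array([-0.047, -0.015, -0.014]), 'w': 0.0857, 't': 2.15}
tool mm [5.8 3.1 6.8]
turn x -0.518
tool mm after turn [ 5.8 -0.7  7.5]
```

>>> jog_arm(commands=[[1,0,4,-0.13,0,0],[0,0,4,-0.13,0,0],[0,0,0,-0.13,0,0],[0,0,0,-0.13,0,0],[0,0,0,0,0,0]])

```text
clock: 2.65
position: [0.4657, -0.0592, 0.1542]
tool_rot: [1.725, 1.563, -0.473]
force: [0.2, 0.4, -0.1]
grip_width: 0.0855
```

```bash
python3 - <<'E'
from h import *
s=observe();print(tool(s))
C=cam("wrist",s); im=grab_frame("wrist"); save(im,"w1.png")
for k,z in (("plain_plate_center",.003),("plain_plate_tab",.003)):
    for d in nets.pinpoint("wrist",k): print(k,d["location"],round(d["p"],2),plane(C,d["location"],z).round(4))
m=nets.silhouettes("wrist","plain_plate_center")
for d in m: print(d["rect"],d["p"],d["mask"].sum())
if m: np.save("m1.npy",m[0]["mask"])
E
```

```text
{'pos': array([ 0.4657, -0.0592,  0.1542]), 'x': array([ 0.0065, -0.0033, -1.    ]), 'yaw_y': np.float64(-0.6272), 'q': array([ 0.244,  0.419, -0.311,  2.075,  0.208,  0.669, -0.832]), 'F': array([ 0.17,  0.45, -0.06]), 'M': array([ 0.039,  0.02 , -0.026]), 'w': 0.0855, 't': 2.65}
plain_plate_center [264.8, 191.1] 0.69 [ 0.4674 -0.0776  0.003 ]
plain_plate_tab [263.5, 151.5] 0.75 [ 0.4879 -0.0467  0.003 ]
[231.6, 146.6, 298.3, 229.5] 0.7 3139
```

View pics/w1.png

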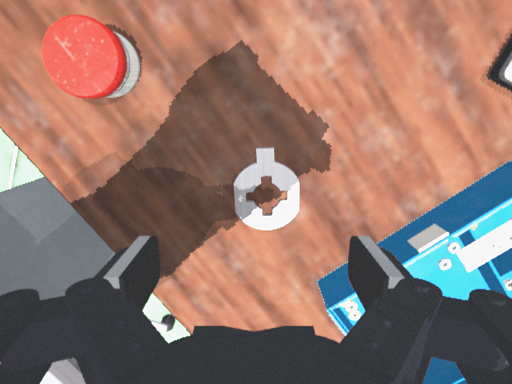

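The wrist view shows the bare steel plate centred at about (266,195), with its square tab pointing up at (264,152). The red tin is top left and the blue tray is on the right. I'll fit its outline to refine the pose.

```bash
cat >> h.py <<'E'
from scipy.optimize import minimize
def outline(roundtab):
    a=[];R=.033
    th=np.arange(0,2*np.pi,.03)
    y0=.03
    pts=[]
    for t in th:
        p=R*np.array([np.cos(t),np.sin(t)]); p[1]=np.clip(p[1],-y0,y0); pts.append(p)
    tab=[[.02,-.008],[.02,.008]]
    if roundtab: tab+= [[.037+.008*np.cos(t),.008*np.sin(t)] for t in np.linspace(np.pi/2,-np.pi/2,15)]
    else: tab+=[[.045,.008],[.045,-.008]]
    return np.array(pts),np.array(tab)
def bore():
    c=np.array([[.0135*np.cos(t),.0135*np.sin(t)] for t in np.arange(0,2*np.pi,.1)])
    s1=np.array([[.0195,.005],[.0195,-.005],[-.0195,-.005],[-.0195,.005]]);return c,s1,s1[:,::-1]
K=4
def render(C,x,y,yaw,z0,z1,roundtab):
    f,cx,cy,R,t=C
    Rz=np.array([[np.cos(yaw),-np.sin(yaw)],[np.sin(yaw),np.cos(yaw)]])
    def P(poly,z):
        q=np.c_[poly@Rz.T+[x,y],np.full(len(poly),z)]@R.T+t
        return np.round((np.c_[f*q[:,0]/q[:,2]+cx,f*q[:,1]/q[:,2]+cy]+.5)*K*16).astype(np.int32)
    m=np.zeros((384*K,512*K),np.uint8)
    for z in (z0,z1):
        for p in outline(roundtab): cv2.fillPoly(m,[P(p,z)],255,shift=4)
    hs=[]
    for z in (z0,z1):
        h=np.zeros_like(m)
        for p in bore(): cv2.fillPoly(h,[P(p,z)],255,shift=4)
        hs.append(h)
    m[(hs[0]>0)&(hs[1]>0)]=0
    return cv2.resize(m,(512,384),interpolation=cv2.INTER_AREA)/255.
def fit(C,mask,x,y,yaw,z0,z1,roundtab):
    mk=mask.astype(float)
    c=lambda v:((render(C,v[0]/1000,v[1]/1000,v[2]/50,z0,z1,roundtab)-mk)**2).sum()/mk.sum()
    r=minimize(c,[x*1000,y*1000,yaw*50],method="Nelder-Mead",options=dict(initial_simplex=[[x*1000+a,y*1000+b,yaw*50+g] for a,b,g in ((-3,-2,-4),(4,-2,2),(0,4,3),(1,0,-6))],maxfev=150,xatol=.05,fatol=1e-4))
    return r.x[0]/1000,r.x[1]/1000,r.x[2]/50,r.fun
E
python3 - <<'E'
from h import *
s=observe();C=cam("wrist",s); mask=np.load("m1.npy")
im=cv2.imread("pics/w1.png")
r=fit(C,mask,.467,-.077,.98,0,.006,False);print(r)
hsv=cv2.cvtColor(im,cv2.COLOR_BGR2HSV)
m2=(hsv[...,1]<60)&(hsv[...,2]>90); mm=np.zeros_like(m2); mm[140:235,225:305]=m2[140:235,225:305]
r2=fit(C,mm,r[0],r[1],r[2],0,.006,False);print(r2,mm.sum())
o=im.copy()
for m,c in ((render(C,*r2[:3],0,.006,False),(0,0,255)),):
    cs,_=cv2.findContours((m>.5).astype(np.uint8),cv2.RETR_LIST,cv2.CHAIN_APPROX_NONE); cv2.drawContours(o,cs,-1,c,1)
cv2.imwrite("pics/w1f.png",np.hstack([cv2.resize(i[130:245,215:315],None,fx=4,fy=4,interpolation=cv2.INTER_NEAREST) for i in (o,im)]))
togo(s,(.454,.229,.154),-.65)
E
```

```text
(np.float64(0.4656918978048926), np.float64(-0.08204843843432719), np.float64(0.9873225799092487), np.float64(0.025142705546510342))
(np.float64(0.4659037762126956), np.float64(-0.08174880767575242), np.float64(0.9795439673227304), np.float64(0.037220358824254826)) 3392
tool mm [  -1.  -180.1 -225.5]
turn x 0.017
tool mm after turn [  -1.  -183.8 -222.5]
```

View pics/w1f.png

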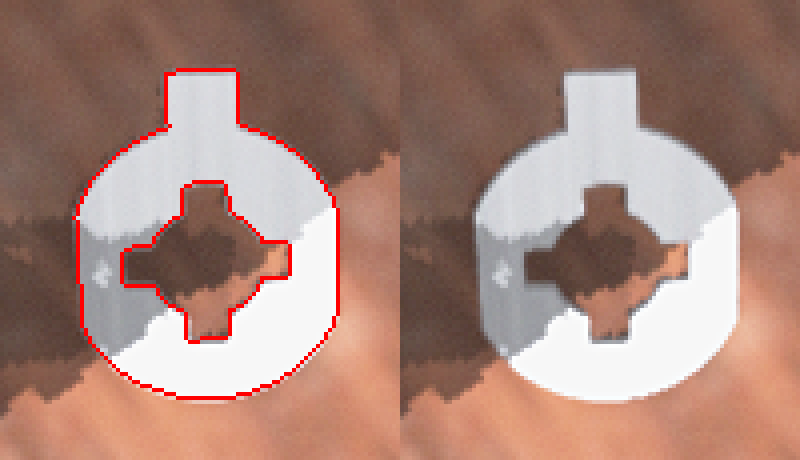

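The overlay matches the picture on the outer edge, slots and tab: plate at (0.466, -0.082), tab yaw 0.98. On to the disc.

>>> jog_arm(commands=[[0,-30,-37,0,0,0],[0,-30,-37,0,0,0],[0,-30,-37,0,0,0],[0,-30,-37,0,0,0],[0,-30,-37,0,0,0],[0,-30,-38,0,0,0],[0,0,0,0,0,0]])

```text
clock: 3.55
position: [0.4555, 0.2362, 0.1532]
tool_rot: [1.892, 1.561, -0.338]
force: [-0.6, -1.7, -0.0]
grip_width: 0.0853
```

```bash
python3 - <<'E'
from h import *
s=observe();print(tool(s))
C=cam("wrist",s); im=grab_frame("wrist"); save(im,"w2.png")
g={}
for k,z in (("lined_disc_center",.004),("lined_disc_tab",.004)):
    for d in nets.pinpoint("wrist",k)[:1]: g[k]=plane(C,d["location"],z);print(k,d["location"],round(d["p"],2),g[k].round(4))
m=nets.silhouettes("wrist","lined_disc_center")
for d in m: print(d["rect"],d["p"],d["mask"].sum())
np.save("m2.npy",m[0]["mask"])
a=g["lined_disc_center"];b=g["lined_disc_tab"]
r=fit(C,m[0]["mask"],a[0],a[1],np.arctan2(b[1]-a[1],b[0]-a[0]),0,.008,True);print(r)
o=cv2.cvtColor(im,cv2.COLOR_RGB2BGR);i=o.copy()
cs,_=cv2.findContours((render(C,*r[:3],0,.008,True)>.5).astype(np.uint8),cv2.RETR_LIST,cv2.CHAIN_APPROX_NONE); cv2.drawContours(o,cs,-1,(0,0,255),1)
x,y=proj(C,(r[0],r[1],0)).astype(int)
cv2.imwrite("pics/w2f.png",np.hstack([cv2.resize(j[max(y-60,0):y+60,x-50:x+50],None,fx=4,fy=4,interpolation=cv2.INTER_NEAREST) for j in (o,i)]))
togo(s,(r[0],r[1],.15),r[2]-np.pi/2)
E
```

```text
{'pos': array([0.4555, 0.2362, 0.1532]), 'x': array([ 0.009 , -0.0032, -1.    ]), 'yaw_y': np.float64(-0.6591), 'q': array([-0.349,  0.482, -0.329,  1.967,  0.24 ,  0.724, -1.482]), 'F': array([-0.58, -1.72, -0.02]), 'M': array([-0.015,  0.014, -0.032]), 'w': 0.0853, 't': 3.55}
lined_disc_center [252.5, 189.1] 0.89 [0.4495 0.2269 0.004 ]
lined_disc_tab [250.9, 147.3] 0.97 [0.472  0.2583 0.004 ]
[220.1, 138.7, 288.8, 225.0] 0.83 3256
(np.float64(0.45089847991189574), np.float64(0.22604725052475166), np.float64(1.0133135463399057), np.float64(0.034287266190380375))
tool mm [ 3.1  2.6 10.9]
turn x -0.102
tool mm after turn [ 3.1  1.4 11.1]
```

View pics/w2f.png

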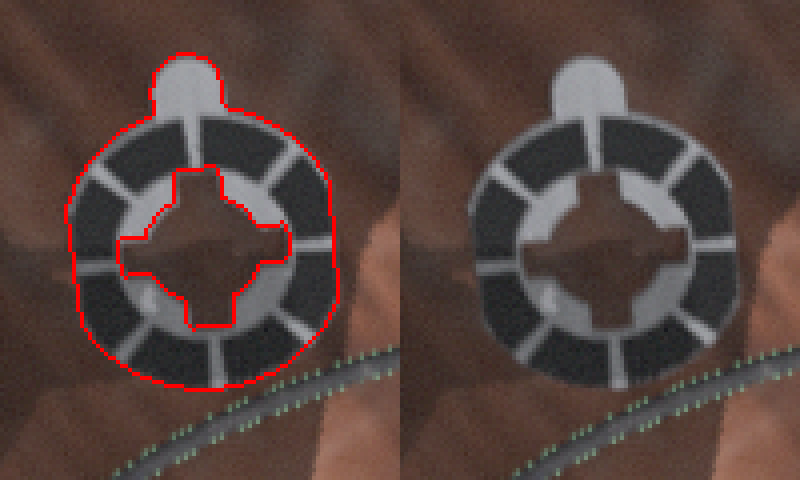

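View pics/w2.png

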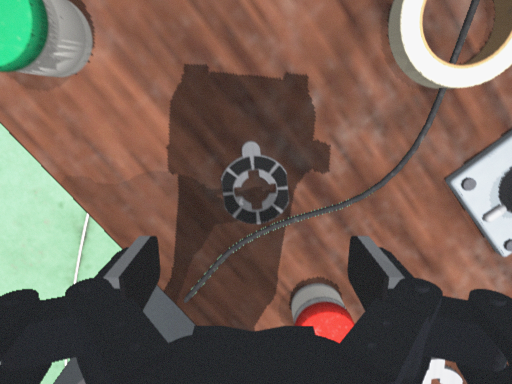

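The overlay fits the lined disc: centre (0.451, 0.226), tab yaw 1.01. The cable passes below it and clears the fingers.

```bash
cat >> h.py <<'E'
def go(tgt,yaw,s=None):
    "rotvec in tool frame to upright tool with yaw; shift in tool axes"
    s=s or observe();R=Rt(s)
    y=np.array([np.cos(yaw),np.sin(yaw),0]);x=np.array([0,0,-1.]);Rg=np.c_[x,y,np.cross(x,y)]
    d=np.asarray(tgt)-s["position"]
    print("turn",Ro.from_matrix(R.T@Rg).as_rotvec().round(4),"shift now",(R.T@d*1000).round(1),"shift after",(Rg.T@d*1000).round(1))
E
python3 - <<'E'
from h import *
go((.451,.226,.15),1.00-np.pi/2)
E
```

```text
turn [-0.0951  0.0013 -0.011 ] shift now [ 2.8 -3.1  5.3] shift after [ 2.9 -3.5  5. ]
```

>>> jog_arm(commands=[[20,-3.5,5,-0.1,0,-0.011],[25,0,0,0,0,0],[20,0,0,0,0,0],[0,0,0,0,0,0],[0,0,0,0,0,0]], gripper=45)

```text
clock: 4.25
position: [0.4533, 0.2193, 0.0874]
tool_rot: [1.073, 1.568, -1.074]
force: [0.1, 0.8, -0.5]
grip_width: 0.0703
```

```bash
python3 - <<'E'
from h import *
s=observe();print(tool(s),bot.tip_extent)
C=cam("wrist",s); im=grab_frame("wrist"); save(im,"w3.png")
go((.451,.226,.02),1.00-np.pi/2)
E
```

```text
{'pos': array([0.4533, 0.2193, 0.0874]), 'x': array([ 0.0013, -0.0024, -1.    ]), 'yaw_y': np.float64(-0.5759), 'q': array([-0.339,  0.582, -0.307,  2.025,  0.314,  0.579, -1.439]), 'F': array([ 0.05,  0.77, -0.5 ]), 'M': array([ 0.018, -0.02 ,  0.029]), 'w': 0.0703, 't': 4.25} 0.011
turn [-0.005   0.0013 -0.0026] shift now [67.5 -5.8 -4.5] shift after [67.5 -5.6 -4.4]
```

View pics/w3.png

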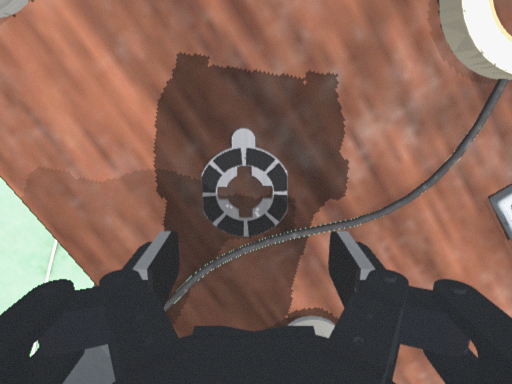

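```bash
cat >> h.py <<'E'
def look(name,z0,z1,rt,fn,guess=None):
    s=observe();C=cam("wrist",s);im=grab_frame("wrist")
    m=nets.silhouettes("wrist",name)
    print([ (np.round(d["rect"]),round(d["p"],2)) for d in m])
    mk=m[0]["mask"]
    if guess is None:
        g=[plane(C,nets.pinpoint("wrist",name.replace("center",e))[0]["location"],(z0+z1)/2) for e in ("center","tab")]
        guess=(g[0][0],g[0][1],np.arctan2(g[1][1]-g[0][1],g[1][0]-g[0][0]))
    r=fit(C,mk,*guess,z0,z1,rt)
    o=cv2.cvtColor(im,cv2.COLOR_RGB2BGR);i=o.copy()
    cs,_=cv2.findContours((render(C,*r[:3],z0,z1,rt)>.5).astype(np.uint8),cv2.RETR_LIST,cv2.CHAIN_APPROX_NONE); cv2.drawContours(o,cs,-1,(0,0,255),1)
    x,y=np.clip(proj(C,(r[0],r[1],z1)).astype(int),[75,75],[437,309])
    cv2.imwrite("pics/"+fn,np.hstack([cv2.resize(j[y-75:y+75,x-75:x+75],None,fx=2.6,fy=2.6,interpolation=cv2.INTER_NEAREST) for j in (o,i)]))
    print("fit",np.round(r,4)); return r,s,C,im
E
python3 - <<'E'
from h import *
r,s,C,im=look("lined_disc_center",0,.008,True,"w4f.png")
go((r[0],r[1],.012),r[2]-np.pi/2)
E
```

```text
[(array([200., 128., 288., 233.]), 0.89)]
fit [0.4509 0.2259 1.0137 0.084 ]
turn [-0.017  -0.0002 -0.0029] shift now [75.8 -5.3 -3.2] shift after [75.8 -5.1 -3.3]
```

View pics/w4f.png

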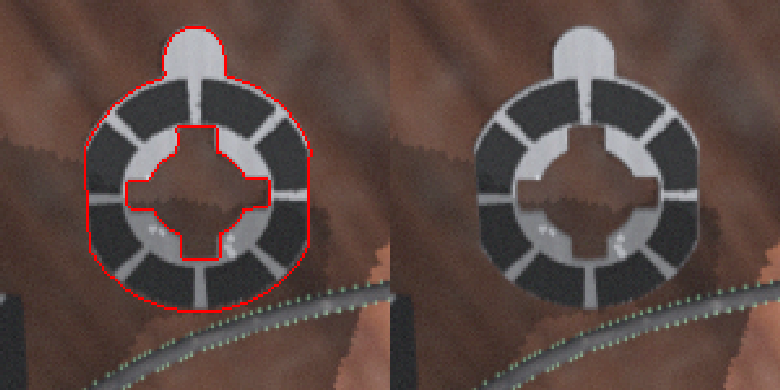

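>>> jog_arm(commands=[[15,-5,-3,-0.02,0,-0.003],[20,0,0,0,0,0],[15,0,0,0,0,0],[5,0,0,0,0,0],[0,0,0,0,0,0]])

```text
clock: 5.0
position: [0.451, 0.2277, 0.0307]
tool_rot: [2.99, 1.568, 0.87]
force: [0.5, 0.0, 0.1]
grip_width: 0.0706
```

```bash
python3 - <<'E'
from h import *
s=observe();print(tool(s))
go((.451,.226,.010),1.01-np.pi/2)
E
```

```text
{'pos': array([0.451 , 0.2277, 0.0307]), 'x': array([ 0.0021,  0.0025, -1.    ]), 'yaw_y': np.float64(-0.5497), 'q': array([-0.391,  0.685, -0.259,  2.041,  0.374,  0.457, -1.481]), 'F': array([0.48, 0.01, 0.15]), 'M': array([-0.025,  0.028,  0.004]), 'w': 0.0706, 't': 5.0}
turn [ 0.0111 -0.0032 -0.0005] shift now [20.7  0.8  1.5] shift after [20.7  0.9  1.4]
```

>>> jog_arm(commands=[[6,1,1.5,0.01,-0.003,0],[6,0,0,0,0,0],[6,0,0,0,0,0],[2,0,0,0,0,0],[0,0,0,0,0,0]])

```text
clock: 5.5
position: [0.4517, 0.2262, 0.0101]
tool_rot: [2.482, 1.569, 0.351]
force: [-0.3, -0.6, 0.0]
grip_width: 0.0703
```

```bash
python3 - <<'E'
from h import *
s=observe();print(tool(s))
im=grab_frame("wrist"); save(im,"w5.png")
go((.451,.226,.010),1.01-np.pi/2)
E
```

```text
{'pos': array([0.4517, 0.2262, 0.0101]), 'x': array([ 1.8e-03,  7.0e-04, -1.0e+00]), 'yaw_y': np.float64(-0.5602), 'q': array([-0.408,  0.723, -0.233,  2.043,  0.39 ,  0.415, -1.504]), 'F': array([-0.3 , -0.59,  0.04]), 'M': array([-0.017,  0.024,  0.015]), 'w': 0.0703, 't': 5.5}
turn [ 0.0005 -0.0017 -0.0012] shift now [ 0.3 -0.5  0.6] shift after [ 0.3 -0.5  0.6]
```

View pics/w5.png

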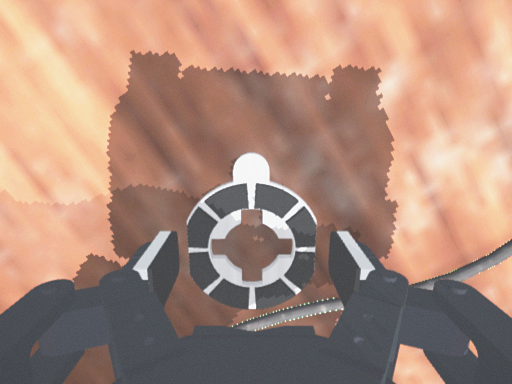

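The jaws straddle the disc, centred on its flats, with no contact. I'll lower gently until the tips are nearly on the worktop.

>>> jog_arm(commands=[[1.5,0,0.5,0,-0.002,0],[1.5,0,0,0,0,0],[1,0,0,0,0,0],[0,0,0,0,0,0]])

```text
clock: 5.95
position: [0.4518, 0.2259, 0.0065]
tool_rot: [1.724, 1.569, -0.407]
force: [0.5, 0.5, 1.3]
grip_width: 0.0703
```

```bash
python3 - <<'E'
from h import *
s=observe();print(tool(s))
E
```

```text
{'pos': array([0.4518, 0.2259, 0.0065]), 'x': array([ 1.5e-03, -7.0e-04, -1.0e+00]), 'yaw_y': np.float64(-0.5604), 'q': array([-0.412,  0.73 , -0.228,  2.043,  0.393,  0.409, -1.507]), 'F': array([0.53, 0.45, 1.34]), 'M': array([0.009, 0.035, 0.022]), 'w': 0.0703, 't': 5.95}
```

>>> jog_arm(commands=[[0,0,0,0,0,0],[0,0,0,0,0,0],[0,0,0,0,0,0],[0,0,0,0,0,0]], gripper=160, newtons=50)

```text
clock: 6.35
position: [0.4517, 0.226, 0.007]
tool_rot: [1.761, 1.569, -0.37]
force: [-0.1, -0.1, -1.6]
grip_width: 0.0585
```

```bash
python3 - <<'E'
from h import *
s=observe();print(tool(s))
E
```

```text
{'pos': array([0.4517, 0.226 , 0.007 ]), 'x': array([ 1.8e-03, -7.0e-04, -1.0e+00]), 'yaw_y': np.float64(-0.5603), 'q': array([-0.412,  0.729, -0.228,  2.043,  0.393,  0.409, -1.507]), 'F': array([-0.14, -0.06, -1.65]), 'M': array([ 0.036, -0.001, -0.017]), 'w': 0.0585, 't': 6.35}
```

>>> jog_arm(commands=[[-10,0,0,0,0,0],[-20,0,0,0,0,0],[-30,0,0,0,0,0],[-40,0,0,0,0,0],[-30,0,0,0,0,0],[-15,0,0,0,0,0],[0,0,0,0,0,0]])

```text
clock: 7.05
position: [0.4504, 0.2258, 0.1606]
tool_rot: [1.043, 1.569, -1.086]
force: [-0.0, 0.3, -1.9]
grip_width: 0.0583
```

```bash
python3 - <<'E'
from h import *
s=observe();print(tool(s))
im=grab_frame("wrist"); save(im,"w6.png")
go((.651,.077,.14),np.pi/2)
E
```

```text
{'pos': array([0.4504, 0.2258, 0.1606]), 'x': array([ 8.0e-04, -1.4e-03, -1.0e+00]), 'yaw_y': np.float64(-0.5591), 'q': array([-0.298,  0.465, -0.372,  1.978,  0.246,  0.742, -1.376]), 'F': array([-0.02,  0.31, -1.85]), 'M': array([0.013, 0.008, 0.027]), 'w': 0.0583, 't': 7.05}
turn [-2.1299e+00  2.0000e-03  1.1000e-03] shift now [ 19.9 249.   19.4] shift after [  19.7 -148.6  200.8]
```

View pics/w6.png

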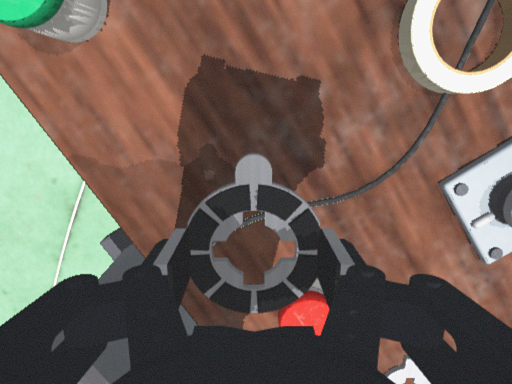

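The disc is held level and centred between the pads. Next I'll move past the hub and turn so the tab points to -x, keeping the hub visible ahead of the disc.

>>> jog_arm(commands=[[-4,40,-3,0,0,0],[-4,40,-3,0,0,0],[-4,40,-3,0,0,0],[-4,40,-3,0,0,0],[-4,40,-3,0,0,0],[-4,40,-3,0,0,0],[-4,40,-3,0,0,0],[-4,40,-3,0,0,0],[0,0,0,0,0,0]])

```text
clock: 8.0
position: [0.7401, 0.0697, 0.1799]
tool_rot: [-0.521, 1.555, -2.645]
force: [-0.6, -0.3, -1.2]
grip_width: 0.0581
```

>>> jog_arm(commands=[[0,0,0,-0.142,0,0],[0,0,0,-0.142,0,0],[0,0,0,-0.142,0,0],[0,0,0,-0.142,0,0],[0,0,0,-0.142,0,0],[0,0,0,-0.142,0,0],[0,0,0,-0.142,0,0],[0,0,0,-0.142,0,0],[0,0,0,-0.142,0,0],[0,0,0,-0.142,0,0],[0,0,0,-0.142,0,0],[0,0,0,-0.142,0,0],[0,0,0,-0.142,0,0],[0,0,0,-0.142,0,0],[0,0,0,-0.142,0,0],[0,0,0,0,0,0]])

```text
clock: 9.6
position: [0.7294, 0.0721, 0.1504]
tool_rot: [-2.977, 1.522, -2.877]
force: [1.1, -0.8, -1.4]
grip_width: 0.0583
```

```bash
python3 - <<'E'
from h import *
s=observe();print(tool(s))
im=grab_frame("wrist"); save(im,"w7.png")
C=cam("wrist",s)
for k,z in (("hub_seat",.04),("spline_ends",.066),("pointer",.019)):
    for d in nets.pinpoint("wrist",k): print(k,d["location"],round(d["p"],2),plane(C,d["location"],z).round(4))
E
```

```text
{'pos': array([0.7294, 0.0721, 0.1504]), 'x': array([-0.0471, -0.0128, -0.9988]), 'yaw_y': np.float64(1.6711), 'q': array([ 0.22 ,  0.925, -0.788,  1.269,  0.635,  1.25 ,  1.085]), 'F': array([ 1.09, -0.81, -1.39]), 'M': array([-0.001, -0.092,  0.032]), 'w': 0.0583, 't': 9.6}
hub_seat [277.6, 91.0] 0.94 [0.6482 0.0804 0.04  ]
spline_ends [280.3, 84.9] 0.8 [0.6465 0.0802 0.066 ]
pointer [277.5, 42.1] 0.75 [0.6098 0.0772 0.019 ]
```

View pics/w7.png

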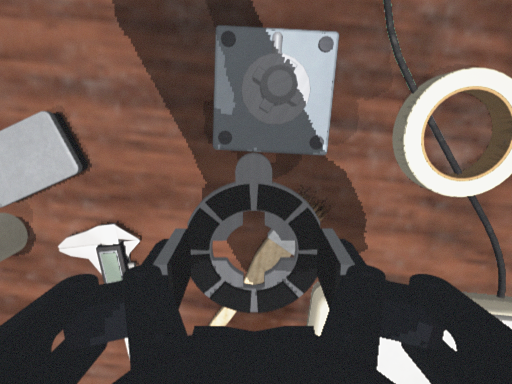

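The wrist view shows the stand at the top, with the hub at (277,85) and the pointer bar above it at (278,42). I'll enlarge it to read the spline angle.

```bash
python3 - <<'E'
from h import *
a=cv2.imread("pics/w7.png")[20:160,205:350]
b=cv2.resize(a,None,fx=4,fy=4,interpolation=cv2.INTER_CUBIC)
l=cv2.cvtColor(b,cv2.COLOR_BGR2LAB);l[...,0]=cv2.createCLAHE(4,(4,4)).apply(l[...,0])
cv2.imwrite("pics/w7c.png",cv2.cvtColor(l,cv2.COLOR_LAB2BGR))
go((.73,.077,.17),1.67)
E
```

```text
turn [-0.0061 -0.0465  0.0087] shift now [-18.4   4.7  -0.3] shift after [-18.3   4.9   0.6]
```

View pics/w7c.png

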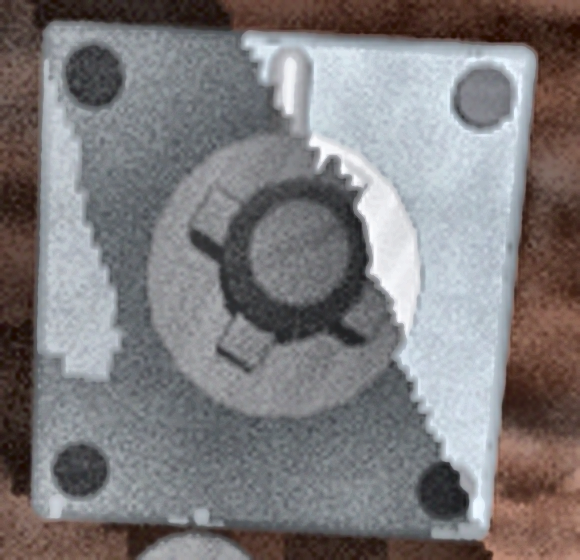

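```bash
python3 - <<'E'
from h import *
from scipy.optimize import least_squares
# camera at time of picture
s=dict(position=np.array([.7294,.0721,.1504]),tool_rot=np.array([-2.977,1.522,-2.877]))
C=cam("wrist",s)
im=cv2.imread("pics/w7.png")
cor=[(45,24),(537,47),(490,537),(33,517)]
w=np.array([plane(C,(c[0]/4+205-.375,c[1]/4+20-.375),.012)[:2] for c in cor]);print(w.round(4),w.mean(0))
for i in range(4): d=w[(i+1)%4]-w[i];print(np.linalg.norm(d).round(4),np.arctan2(d[1],d[0]).round(3))
p=lambda c:plane(C,(c[0]/4+205-.375,c[1]/4+20-.375),.066)[:2]
q=np.array([p((215,205)),p((245,340)),p((367,310))]);print("splines",q.round(4));
c=(q[0]+q[2])/2;print(c,[np.arctan2(*(x-c)[::-1]).round(3) for x in q],[np.linalg.norm(x-c).round(4) for x in q])
print("pilot top",plane(C,(300/4+205,250/4+20),.082), "pointer",plane(C,(290/4+205,95/4+20),.019))
np.save("c7.npy",0)
def ov(cx,cy,th,o):
    for k in range(4):
        a=th+k*np.pi/2;R=np.array([[np.cos(a),-np.sin(a)],[np.sin(a),np.cos(a)]])
        P=np.array([[.012,-.004],[.018,-.004],[.018,.004],[.012,.004]])@R.T+[cx,cy]
        pts=np.array([(proj(C,(*x,.066))-[205,20]+.375)*4 for x in P]).astype(int);cv2.polylines(o,[pts],True,(0,0,255),1)
    for r,z in ((.026,.04),(.008,.082),(.012,.076)):
        pts=np.array([(proj(C,(cx+r*np.cos(t),cy+r*np.sin(t),z))-[205,20]+.375)*4 for t in np.arange(0,6.3,.1)]).astype(int);cv2.polylines(o,[pts],True,(0,255,0),1)
o=cv2.imread("pics/w7c.png");ov(c[0],c[1],np.arctan2(*(q[2]-q[0])[::-1]),o);cv2.imwrite("pics/w7o.png",o)
E
```

```text
[[0.6009 0.0272]
 [0.5955 0.1252]
 [0.6932 0.1305]
 [0.6988 0.0319]] [0.64709706 0.07869943]
0.0982 1.626
0.0978 0.054
0.0988 -1.514
0.098 -3.094
splines [[0.6392 0.0648]
 [0.66   0.0721]
 [0.6532 0.0918]]
[0.6461747  0.07831879] [np.float64(-2.05), np.float64(-0.424), np.float64(1.092)] [np.float64(0.0152), np.float64(0.0152), np.float64(0.0152)]
pilot top [0.6468489  0.07885851 0.082     ] pointer [0.61100482 0.07731622 0.019     ]
```

View pics/w7o.png

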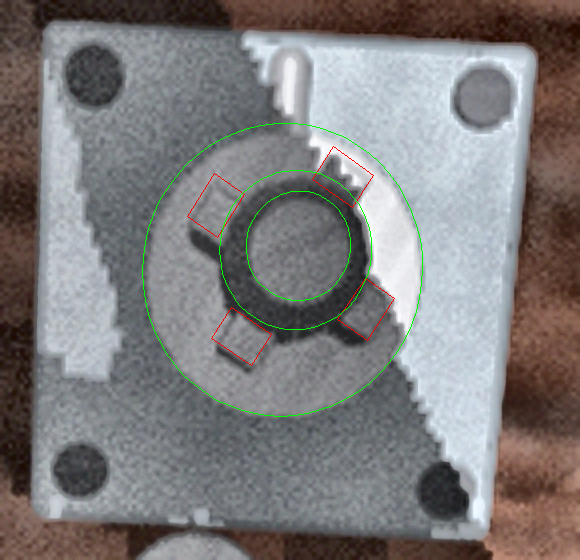

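The overlay matches. The stand's axis is at about (0.647, 0.079) with yaw +0.055, and the splines lie at about -0.45 rad in the world. I'll level the tool, turn to match them and look once more.

>>> jog_arm(commands=[[-3,-13,-6,0,-0.046,0.009],[-3,-14,-7,0,0,0],[0,0,0,0.14,0,0],[0,0,0,0.14,0,0],[0,0,0,0.14,0,0],[0,0,0,0.12,0,0],[0,0,0,0,0,0]])

```text
clock: 10.5
position: [0.7184, 0.0396, 0.1594]
tool_rot: [-2.089, 1.566, -2.572]
force: [-0.5, 0.8, -1.5]
grip_width: 0.0585
```

```bash
cat >> h.py <<'E'
def hubov(C,o,cx,cy,th,off,K):
    for k in range(4):
        a=th+k*np.pi/2;R=np.array([[np.cos(a),-np.sin(a)],[np.sin(a),np.cos(a)]])
        P=np.array([[.012,-.004],[.018,-.004],[.018,.004],[.012,.004]])@R.T+[cx,cy]
        pts=np.array([(proj(C,(*x,.066))-off+.375)*K for x in P]).astype(int);cv2.polylines(o,[pts],True,(0,0,255),1)
    for r,z in ((.026,.04),(.008,.082),(.012,.076)):
        pts=np.array([(proj(C,(cx+r*np.cos(t),cy+r*np.sin(t),z))-off+.375)*K for t in np.arange(0,6.3,.1)]).astype(int);cv2.polylines(o,[pts],True,(0,255,0),1)
E
python3 - <<'E'
from h import *
import pickle
s=observe();print(tool(s));pickle.dump(s,open("s8.pkl","wb"))
im=grab_frame("wrist"); save(im,"w8.png")
C=cam("wrist",s)
x,y=np.clip(proj(C,(.647,.0787,.05)).astype(int),[70,70],[442,314]);off=np.array([x-70,y-70]);print(off)
a=cv2.cvtColor(im,cv2.COLOR_RGB2BGR)[y-70:y+70,x-70:x+70]
b=cv2.resize(a,None,fx=4,fy=4,interpolation=cv2.INTER_CUBIC)
l=cv2.cvtColor(b,cv2.COLOR_BGR2LAB);l[...,0]=cv2.createCLAHE(4,(4,4)).apply(l[...,0]);b=cv2.cvtColor(l,cv2.COLOR_LAB2BGR)
hubov(C,b,.647,.0787,-.45,off,4)
cv2.imwrite("pics/w8o.png",b)
go((.647,.0787,.105),1.12)
E
```

```text
{'pos': array([0.7184, 0.0396, 0.1594]), 'x': array([-0.004 , -0.0026, -1.    ]), 'yaw_y': np.float64(1.0885), 'q': array([ 0.237,  0.842, -0.681,  1.359,  0.546,  1.135,  0.577]), 'F': array([-0.48,  0.79, -1.53]), 'M': array([-0.024, -0.006,  0.039]), 'w': 0.0585, 't': 10.5}
[187  10]
turn [-0.0271 -0.0023  0.004 ] shift now [ 54.5   2.1 -81.3] shift after [ 54.3   4.1 -81.3]
```

View pics/w8o.png

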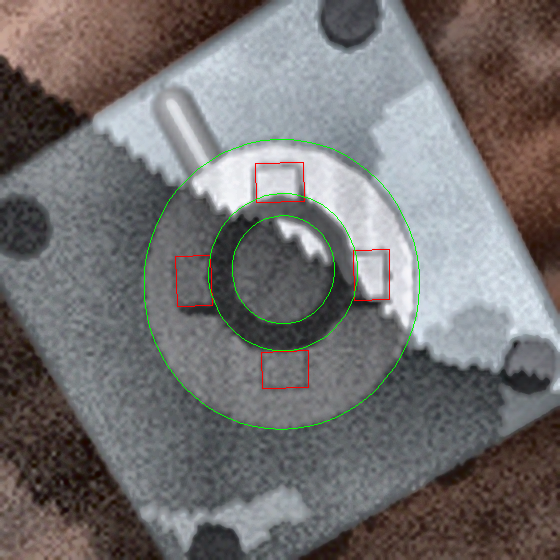

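View pics/w8.png

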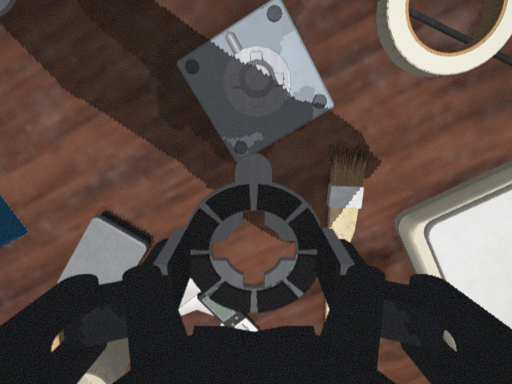

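```bash
python3 - <<'E'
from h import *
import pickle
s=pickle.load(open("s8.pkl","rb"));C=cam("wrist",s)
R=Rt(s)
P=lambda px,dx=.003:(R.T@(plane(C,px,s["position"][2]-dx)-s["position"])*1000).round(1)
for k in ("lined_disc_center","lined_disc_tab"):
    for d in nets.pinpoint("wrist",k): print(k,d["location"],round(d["p"],2),P(d["location"]))
im=cv2.imread("pics/w8.png")
# overlay model of disc centred at tool (3,0,0)
o=im.copy();yaw=np.arctan2(R[1,1],R[0,1])+np.pi/2
z=s["position"][2]-.003
c=s["position"]+R@np.array([.003,0,0])
m=render(C,c[0],c[1],yaw,z-.004,z+.004,True)
cs,_=cv2.findContours((m>.5).astype(np.uint8),cv2.RETR_LIST,cv2.CHAIN_APPROX_NONE); cv2.drawContours(o,cs,-1,(0,0,255),1)
f=lambda j:cv2.resize(j[140:325,165:345],None,fx=2.2,fy=2.2,interpolation=cv2.INTER_CUBIC)
cv2.imwrite("pics/w8d.png",cv2.convertScaleAbs(np.hstack([f(o),f(im)]),alpha=1.6))
E
```

```text
lined_disc_tab [255.9, 164.5] 0.86 [  3.1   0.5 -39.8]
```

View pics/w8d.png

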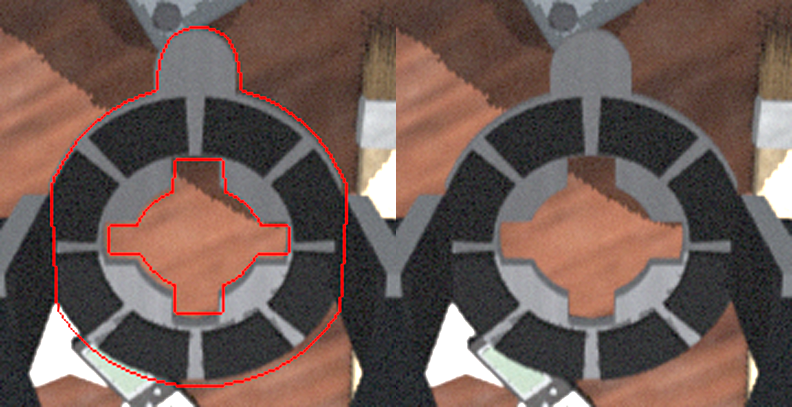

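Hub overlay and in-hand disc overlay both match, with the disc centred on the tool axis. Moving over the hub.

>>> jog_arm(commands=[[0,2,-20,-0.027,-0.002,0.004],[5,2,-30,0,0,0],[15,0,-25,0,0,0],[15,0,-6,0,0,0],[8,0,0,0,0,0],[0,0,0,0,0,0]])

```text
clock: 11.25
position: [0.6451, 0.0794, 0.1151]
tool_rot: [2.355, 1.569, 1.921]
force: [0.2, -0.1, -2.1]
grip_width: 0.0582
```

```bash
python3 - <<'E'
from h import *
s=observe();print(tool(s))
im=grab_frame("wrist"); save(im,"w9.png")
C=cam("wrist",s);o=cv2.cvtColor(im,cv2.COLOR_RGB2BGR);i=o.copy()
hubov(C,o,.647,.0787,-.45,np.array([.375,.375]),1)
f=lambda j:cv2.resize(j[140:325,165:345],None,fx=2.2,fy=2.2,interpolation=cv2.INTER_CUBIC)
cv2.imwrite("pics/w9d.png",cv2.convertScaleAbs(np.hstack([f(o),f(i)]),alpha=1.6))
go((.647,.0787,.095),1.12)
E
```

```text
{'pos': array([0.6451, 0.0794, 0.1151]), 'x': array([-6.0e-04,  1.5e-03, -1.0e+00]), 'yaw_y': np.float64(1.1377), 'q': array([ 0.217,  0.796, -0.687,  1.603,  0.586,  0.958,  0.469]), 'F': array([ 0.15, -0.07, -2.13]), 'M': array([-0.015, -0.   ,  0.034]), 'w': 0.0582, 't': 11.25}
turn [ 0.0172 -0.0007 -0.0015] shift now [20.6 -0.   1.7] shift after [20.6  0.   1.7]
```

View pics/w9d.png

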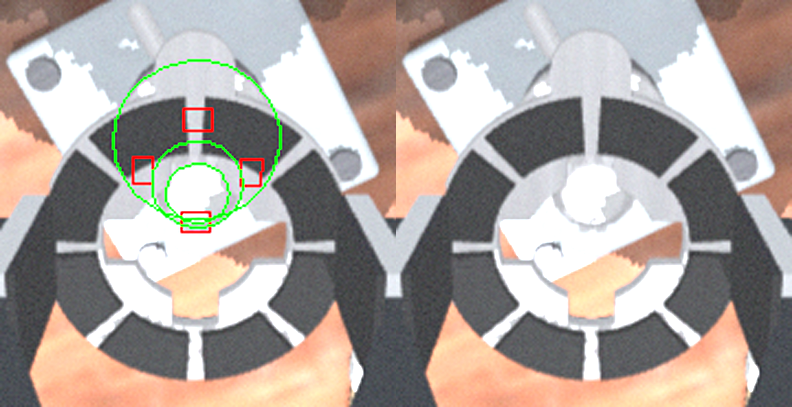

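>>> jog_arm(commands=[[6,0,1.7,0.017,0,0],[6,0,0,0,0,0],[4,0,0,0,0,0],[2,0,0,0,0,0],[0,0,0,0,0,0]])

```text
clock: 11.8
position: [0.6491, 0.0778, 0.0971]
tool_rot: [1.307, 1.568, 0.854]
force: [-0.6, 0.6, -0.9]
grip_width: 0.0582
```

```bash
python3 - <<'E'
from h import *
s=observe();print(tool(s))
im=grab_frame("wrist"); save(im,"w10.png")
C=cam("wrist",s);o=cv2.cvtColor(im,cv2.COLOR_RGB2BGR);i=o.copy()
hubov(C,o,.647,.0787,-.45,np.array([.375,.375]),1)
f=lambda j:cv2.resize(j[140:325,165:345],None,fx=2.2,fy=2.2,interpolation=cv2.INTER_CUBIC)
cv2.imwrite("pics/w10d.png",cv2.convertScaleAbs(np.hstack([f(o),f(i)]),alpha=1.2))
go((.647,.0787,.072),1.12)
E
```

```text
{'pos': array([0.6491, 0.0778, 0.0971]), 'x': array([ 0.0018,  0.002 , -1.    ]), 'yaw_y': np.float64(1.1179), 'q': array([ 0.209,  0.821, -0.67 ,  1.603,  0.6  ,  0.93 ,  0.445]), 'F': array([-0.64,  0.6 , -0.92]), 'M': array([ 0.014, -0.008, -0.018]), 'w': 0.0582, 't': 11.8}
turn [-0.0022  0.0009 -0.0027] shift now [25.2 -0.2 -2.4] shift after [25.2 -0.1 -2.4]
```

View pics/w10d.png

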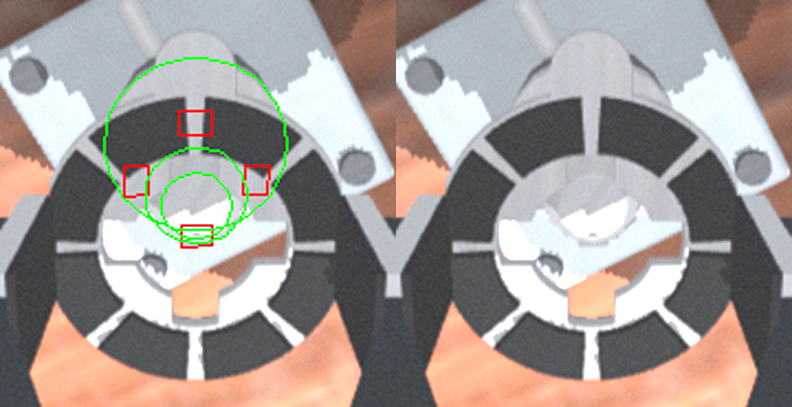

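>>> jog_arm(commands=[[0,0,-2,0,0,-0.002],[0,0,0,0,0,0],[1.5,0,0,0,0,0],[1.5,0,0,0,0,0],[1.5,0,0,0,0,0],[0,0,0,0,0,0]])

```text
clock: 12.45
position: [0.6474, 0.0789, 0.093]
tool_rot: [0.503, 1.569, 0.051]
force: [-0.7, 0.3, -3.0]
grip_width: 0.0584
```

```bash
python3 - <<'E'
from h import *
s=observe();print(tool(s))
go((.647,.0787,.072),1.12)
E
```

```text
{'pos': array([0.6474, 0.0789, 0.093 ]), 'x': array([ 1.8e-03,  1.0e-04, -1.0e+00]), 'yaw_y': np.float64(1.1181), 'q': array([ 0.205,  0.823, -0.666,  1.61 ,  0.605,  0.923,  0.437]), 'F': array([-0.71,  0.32, -2.98]), 'M': array([-0.039, -0.028, -0.018]), 'w': 0.0584, 't': 12.45}
turn [-0.0019  0.0016 -0.0009] shift now [21.  -0.4 -0.3] shift after [21.  -0.4 -0.3]
```

>>> jog_arm(commands=[[1.5,0,0,0,0,0],[1.5,0,0,0,0,0],[1.5,0,0,0,0,0],[1.5,0,0,0,0,0],[1.5,0,0,0,0,0],[1.5,0,0,0,0,0],[1.5,0,0,0,0,0]])

```text
clock: 13.15
position: [0.6475, 0.0789, 0.0816]
tool_rot: [0.54, 1.569, 0.087]
force: [-0.3, -0.7, -1.2]
grip_width: 0.0581
```

```bash
python3 - <<'E'
from h import *
s=observe();print(tool(s))
go((.647,.0787,.072),1.12)
E
```

```text
{'pos': array([0.6475, 0.0789, 0.0816]), 'x': array([ 1.9e-03,  2.0e-04, -1.0e+00]), 'yaw_y': np.float64(1.118), 'q': array([ 0.2  ,  0.838, -0.658,  1.614,  0.616,  0.905,  0.429]), 'F': array([-0.26, -0.7 , -1.22]), 'M': array([ 0.018, -0.063, -0.054]), 'w': 0.0581, 't': 13.15}
turn [-0.002   0.0016 -0.001 ] shift now [ 9.6 -0.4 -0.4] shift after [ 9.6 -0.4 -0.4]
```

>>> jog_arm(commands=[[1.5,0,0,0,0,0],[1.5,0,0,0,0,0],[1.5,0,0,0,0,0],[1,0,0,0,0,0],[1,0,0,0,0,0],[0.7,0,0,0,0,0]])

```text
clock: 13.75
position: [0.6475, 0.0789, 0.0736]
tool_rot: [0.55, 1.569, 0.097]
force: [-0.1, 0.4, -0.8]
grip_width: 0.0582
```

>>> jog_arm(commands=[[0.7,0,0,0,0,0],[0.7,0,0,0,0,0]])

```text
clock: 13.95
position: [0.6475, 0.0789, 0.0721]
tool_rot: [0.548, 1.569, 0.096]
force: [0.4, -0.8, -1.6]
grip_width: 0.0585
```

>>> jog_arm(commands=[[0.7,0,0,0,0,0],[0.7,0,0,0,0,0]])

```text
clock: 14.15
position: [0.6476, 0.0789, 0.0707]
tool_rot: [0.545, 1.569, 0.092]
force: [-0.2, -0.9, -1.7]
grip_width: 0.0586
```

>>> jog_arm(commands=[[0.7,0,0,0,0,0],[0.7,0,0,0,0,0]])

```text
clock: 14.35
position: [0.6476, 0.0789, 0.0692]
tool_rot: [0.558, 1.569, 0.105]
force: [0.9, -0.4, -1.9]
grip_width: 0.0581
```

>>> jog_arm(commands=[[0.7,0,0,0,0,0],[0.7,0,0,0,0,0]])

```text
clock: 14.55
position: [0.6476, 0.0789, 0.0677]
tool_rot: [0.554, 1.569, 0.102]
force: [-0.2, -0.2, -1.1]
grip_width: 0.0585
```

>>> jog_arm(commands=[[0.7,0,0,0,0,0],[0.7,0,0,0,0,0]])

```text
clock: 14.75
position: [0.6476, 0.0789, 0.0661]
tool_rot: [0.556, 1.569, 0.103]
force: [0.5, 0.3, -0.7]
grip_width: 0.0582
```

```bash
python3 - <<'E'
from h import *
s=observe();print(tool(s))
im=grab_frame("wrist"); save(im,"w11.png")
save(cv2.resize(im[140:325,165:345],None,fx=3,fy=3,interpolation=cv2.INTER_CUBIC),"w11c.png")
E
```

```text
{'pos': array([0.6476, 0.0789, 0.0661]), 'x': array([ 1.9e-03,  2.0e-04, -1.0e+00]), 'yaw_y': np.float64(1.118), 'q': array([ 0.193,  0.857, -0.646,  1.619,  0.631,  0.882,  0.418]), 'F': array([ 0.48,  0.28, -0.71]), 'M': array([ 0.003, -0.013, -0.005]), 'w': 0.0582, 't': 14.75}
```

View pics/w11c.png

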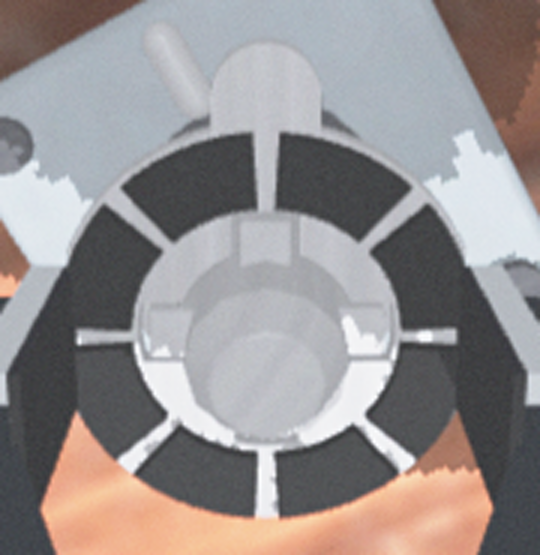

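The splines show inside all four slots and there's no contact force, so the disc is already on. Continuing down under 20 mm/s.

>>> jog_arm(commands=[[1.4,0,0,0,0,0],[1.4,0,0,0,0,0],[1.4,0,0,0,0,0],[1.4,0,0,0,0,0]])

```text
clock: 15.2
position: [0.6476, 0.0789, 0.0601]
tool_rot: [0.54, 1.569, 0.087]
force: [-0.2, -0.2, -1.4]
grip_width: 0.0585
```

>>> jog_arm(commands=[[1.4,0,0,0,0,0],[1.4,0,0,0,0,0],[1.4,0,0,0,0,0],[1.4,0,0,0,0,0]])

```text
clock: 15.6
position: [0.6476, 0.0789, 0.0539]
tool_rot: [0.556, 1.569, 0.103]
force: [0.3, -0.5, -1.0]
grip_width: 0.0582
```

>>> jog_arm(commands=[[1,0,0,0,0,0],[1,0,0,0,0,0]])

```text
clock: 15.8
position: [0.6476, 0.0789, 0.0516]
tool_rot: [0.558, 1.569, 0.106]
force: [-0.5, -0.8, -1.2]
grip_width: 0.0583
```

>>> jog_arm(commands=[[1,0,0,0,0,0],[0.8,0,0,0,0,0]])

```text
clock: 16.0
position: [0.6476, 0.0789, 0.0497]
tool_rot: [0.568, 1.569, 0.115]
force: [1.0, -0.2, -2.3]
grip_width: 0.0581
```

>>> jog_arm(commands=[[0.7,0,0,0,0,0],[0.7,0,0,0,0,0]])

```text
clock: 16.2
position: [0.6476, 0.0789, 0.0481]
tool_rot: [0.578, 1.569, 0.125]
force: [0.4, 0.7, -1.5]
grip_width: 0.0584
```

>>> jog_arm(commands=[[0.6,0,0,0,0,0],[0.6,0,0,0,0,0]])

```text
clock: 16.4
position: [0.6476, 0.0789, 0.0469]
tool_rot: [0.534, 1.569, 0.081]
force: [-2.6, -0.5, 9.3]
grip_width: 0.0584
```

>>> jog_arm(commands=[[0.5,0,0,0,0,0]])

```text
clock: 16.5
position: [0.6476, 0.0789, 0.0468]
tool_rot: [0.411, 1.569, -0.042]
force: [-5.5, -0.9, 13.1]
grip_width: 0.0586
```

>>> jog_arm(commands=[[0.5,0,0,0,0,0]])

```text
clock: 16.6
position: [0.6476, 0.0789, 0.0469]
tool_rot: [0.301, 1.569, -0.152]
force: [-4.1, -0.4, 9.5]
grip_width: 0.0585
```

Contact came at the expected height (TCP 46.9 mm) with about 10 N, so the disc is home. Releasing, then backing off to check.

>>> jog_arm(commands=[[0,0,0,0,0,0],[0,0,0,0,0,0],[0,0,0,0,0,0]], gripper=40)

```text
clock: 16.9
position: [0.6479, 0.079, 0.0472]
tool_rot: [0.38, 1.568, -0.073]
force: [0.2, -0.2, -0.3]
grip_width: 0.0716
```

>>> jog_arm(commands=[[-5,0,0,0,0,0],[-15,0,0,0,0,0],[-25,0,0,0,0,0],[-30,0,0,0,0,0],[-30,0,0,0,0,0],[-15,0,0,0,0,0]])

```text
clock: 17.5
position: [0.6466, 0.0794, 0.1739]
tool_rot: [0.92, 1.57, 0.468]
force: [0.3, 0.3, -0.4]
grip_width: 0.0722
```

```bash
python3 - <<'E'
from h import *
s=observe();print(tool(s))
im=grab_frame("wrist"); save(im,"w12.png")
C=cam("wrist",s);o=cv2.cvtColor(im,cv2.COLOR_RGB2BGR)
yaw=1.118+np.pi/2
for m,c in ((render(C,.647,.0787,yaw,.04,.048,True),(0,0,255)),):
    cs,_=cv2.findContours((m>.5).astype(np.uint8),cv2.RETR_LIST,cv2.CHAIN_APPROX_NONE); cv2.drawContours(o,cs,-1,c,1)
cv2.imwrite("pics/w12o.png",o)
go((.4658,-.0818,.15),.983-np.pi/2)
E
```

```text
{'pos': array([0.6466, 0.0794, 0.1739]), 'x': array([ 5.e-04,  3.e-04, -1.e+00]), 'yaw_y': np.float64(1.1191), 'q': array([ 0.234,  0.729, -0.719,  1.562,  0.529,  1.053,  0.494]), 'F': array([ 0.27,  0.28, -0.35]), 'M': array([0.016, 0.006, 0.013]), 'w': 0.0722, 't': 17.5}
turn [ 1.7067e+00  2.0000e-04 -2.9000e-03] shift now [  25.  -224.5  -92.8] shift after [ 25.6 -61.5 234.9]
```

View pics/w12o.png

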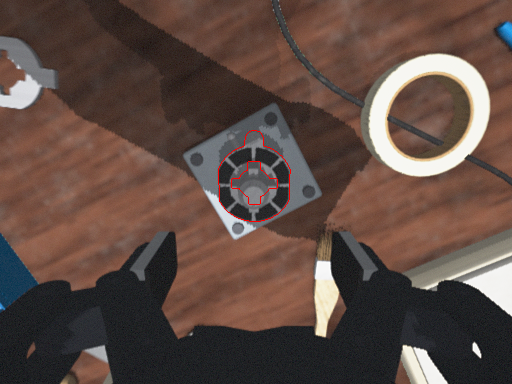

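Disc seated: its outline matches the flange-level overlay at (254,185), with the tab at (253,138) on the pointer side. Now the plate.

>>> jog_arm(commands=[[0,-37,-15,0,0,0],[0,-38,-15,0,0,0],[0,-38,-16,0,0,0],[5,-37,-16,0,0,0],[5,-37,-15,0,0,0],[5,-37,-15,0,0,0],[0,0,0,0.142,0,0],[0,0,0,0.142,0,0],[0,0,0,0.142,0,0],[0,0,0,0.142,0,0],[0,0,0,0.142,0,0],[0,0,0,0.142,0,0],[0,0,0,0.142,0,0],[0,0,0,0.142,0,0],[0,0,0,0.142,0,0],[0,0,0,0.142,0,0],[0,0,0,0.142,0,0],[0,0,0,0.12,0,0],[0,0,0,0,0,0]])

```text
clock: 19.45
position: [0.4568, -0.0883, 0.1642]
tool_rot: [1.954, 1.565, -0.251]
force: [0.4, 0.8, -0.8]
grip_width: 0.0718
```

```bash
python3 - <<'E'
from h import *
s=observe();print(tool(s))
go((.4658,-.0818,.09),.983-np.pi/2)
E
```

```text
{'pos': array([ 0.4568, -0.0883,  0.1642]), 'x': array([ 0.0058, -0.0015, -1.    ]), 'yaw_y': np.float64(-0.6342), 'q': array([ 0.336,  0.4  , -0.343,  2.075,  0.209,  0.693, -0.777]), 'F': array([ 0.43,  0.76, -0.81]), 'M': array([0.059, 0.009, 0.01 ]), 'w': 0.0718, 't': 19.45}
turn [-0.0464 -0.0021 -0.0056] shift now [ 74.2   3.  -10.5] shift after [ 74.2   3.9 -10.5]
```

>>> jog_arm(commands=[[15,4,-10.5,-0.046,-0.002,-0.006],[25,0,0,0,0,0],[20,0,0,0,0,0],[8,0,0,0,0,0],[0,0,0,0,0,0]])

```text
clock: 19.95
position: [0.4674, -0.0817, 0.0956]
tool_rot: [2.339, 1.569, 0.2]
force: [0.0, 0.1, 0.3]
grip_width: 0.0719
```

```bash
python3 - <<'E'
from h import *
print(tool(observe()))
r,s,C,im=look("plain_plate_center",0,.006,False,"w13f.png",(.4658,-.0818,.983))
save(im,"w13.png")
go((r[0],r[1],.012),r[2]-np.pi/2)
E
```

```text
{'pos': array([ 0.4674, -0.0817,  0.0956]), 'x': array([ 2.2e-03,  4.0e-04, -1.0e+00]), 'yaw_y': np.float64(-0.5674), 'q': array([ 0.286,  0.534, -0.309,  2.096,  0.299,  0.551, -0.806]), 'F': array([0.01, 0.06, 0.28]), 'M': array([0.033, 0.016, 0.016]), 'w': 0.0719, 't': 19.95}
[(array([209., 135., 294., 239.]), 0.96)]
fit [ 0.4659 -0.0818  0.9841  0.0397]
turn [ 0.018  -0.0022 -0.0031] shift now [84.6 -2.1  1.3] shift after [84.6 -1.8  1.1]
```

View pics/w13f.png

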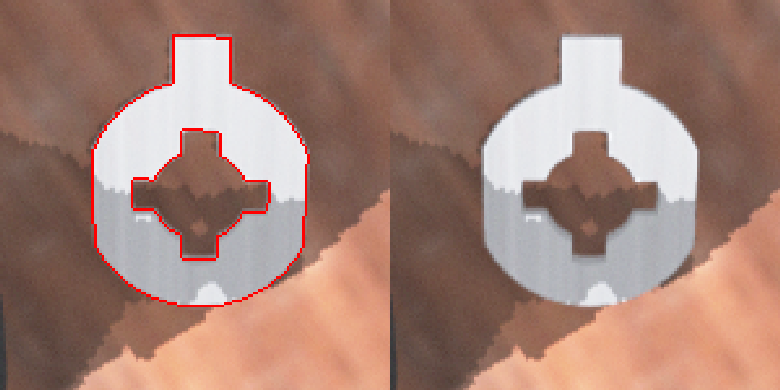

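The crop confirms the bare steel plate with the square tab, and the fit agrees with the first one. Descending.

>>> jog_arm(commands=[[15,-1.5,1,0.018,-0.002,-0.003],[20,0,0,0,0,0],[20,0,0,0,0,0],[10,0,0,0,0,0],[4,0,0,0,0,0],[0,0,0,0,0,0]])

```text
clock: 20.65
position: [0.4702, -0.0829, 0.0312]
tool_rot: [2.019, 1.561, -0.137]
force: [0.1, -0.6, -0.4]
grip_width: 0.0721
```

```bash
python3 - <<'E'
from h import *
print(tool(observe()))
go((.4659,-.0818,.0065),.984-np.pi/2)
E
```

```text
{'pos': array([ 0.4702, -0.0829,  0.0312]), 'x': array([ 0.0093, -0.0013, -1.    ]), 'yaw_y': np.float64(-0.5853), 'q': array([ 0.223,  0.656, -0.228,  2.118,  0.369,  0.395, -0.885]), 'F': array([ 0.12, -0.63, -0.38]), 'M': array([0.023, 0.017, 0.037]), 'w': 0.0721, 't': 20.65}
turn [ 0.0015 -0.0041 -0.0085] shift now [24.6 -4.3  1.6] shift after [24.7 -4.1  1.5]
```

>>> jog_arm(commands=[[4,-4,1.5,0,-0.004,-0.008],[5,0,0,0,0,0],[5,0,0,0,0,0],[3,0,0,0,0,0],[0,0,0,0,0,0]])

```text
clock: 21.15
position: [0.4668, -0.0821, 0.0147]
tool_rot: [1.965, 1.568, -0.192]
force: [-0.3, 0.9, 0.4]
grip_width: 0.0718
```

```bash
python3 - <<'E'
from h import *
print(tool(observe()))
go((.4659,-.0818,.0065),.984-np.pi/2)
E
```

```text
{'pos': array([ 0.4668, -0.0821,  0.0147]), 'x': array([ 2.5e-03, -5.0e-04, -1.0e+00]), 'yaw_y': np.float64(-0.5854), 'q': array([ 0.208,  0.688, -0.209,  2.124,  0.382,  0.363, -0.899]), 'F': array([-0.34,  0.85,  0.36]), 'M': array([-0.01 ,  0.001, -0.016]), 'w': 0.0718, 't': 21.15}
turn [ 0.0014 -0.001  -0.0023] shift now [ 8.2 -1.   0.2] shift after [ 8.2 -0.9  0.2]
```

>>> jog_arm(commands=[[2,-1,0,0,-0.001,-0.002],[2,0,0,0,0,0],[2,0,0,0,0,0],[1.5,0,0,0,0,0],[0.7,0,0,0,0,0],[0,0,0,0,0,0]])

```text
clock: 21.75
position: [0.466, -0.0815, 0.0059]
tool_rot: [1.094, 1.571, -1.062]
force: [0.1, -0.2, 0.9]
grip_width: 0.0722
```

```bash
python3 - <<'E'
from h import *
print(tool(observe()))
go((.4659,-.0818,.006),.984-np.pi/2)
E
```

```text
{'pos': array([ 0.466 , -0.0815,  0.0059]), 'x': array([ 1.e-04, -2.e-04, -1.e+00]), 'yaw_y': np.float64(-0.5853), 'q': array([ 0.199,  0.706, -0.198,  2.125,  0.389,  0.345, -0.906]), 'F': array([ 0.12, -0.22,  0.86]), 'M': array([-0.057,  0.001, -0.034]), 'w': 0.0722, 't': 21.75}
turn [ 0.0015  0.0001 -0.0002] shift now [-0.1  0.1  0.3] shift after [-0.1  0.1  0.3]
```

>>> jog_arm(commands=[[0,0,0,0,0,0],[0,0,0,0,0,0],[0,0,0,0,0,0],[0,0,0,0,0,0]], gripper=160)

```text
clock: 22.15
position: [0.4664, -0.0817, 0.0068]
tool_rot: [1.636, 1.569, -0.52]
force: [0.4, 0.2, -1.0]
grip_width: 0.0577
```

>>> jog_arm(commands=[[-10,0,0,0,0,0],[-20,0,0,0,0,0],[-30,0,0,0,0,0],[-40,0,0,0,0,0],[-30,0,0,0,0,0],[-15,0,0,0,0,0],[0,0,0,0,0,0]])

```text
clock: 22.85
position: [0.4649, -0.0812, 0.1604]
tool_rot: [0.07, 1.57, -2.085]
force: [-0.7, -0.4, -1.5]
grip_width: 0.0581
```

```bash
python3 - <<'E'
from h import *
s=observe();print(tool(s))
im=grab_frame("wrist"); save(im,"w14.png")
C=cam("wrist",s);R=Rt(s);o=cv2.cvtColor(im,cv2.COLOR_RGB2BGR);i=o.copy()
c=s["position"]+R@np.array([.003,0,0]);z=c[2]
m=render(C,c[0],c[1],np.arctan2(R[1,1],R[0,1])+np.pi/2,z-.003,z+.003,False)
cs,_=cv2.findContours((m>.5).astype(np.uint8),cv2.RETR_LIST,cv2.CHAIN_APPROX_NONE); cv2.drawContours(o,cs,-1,(0,0,255),1)
f=lambda j:cv2.resize(j[140:325,165:345],None,fx=2.2,fy=2.2,interpolation=cv2.INTER_CUBIC)
cv2.imwrite("pics/w14d.png",np.hstack([f(o),f(i)]))
go((.72,.044,.16),-.45-np.pi/2)
go((.647,.0787,.16),-.45-np.pi/2)
E
```

```text
{'pos': array([ 0.4649, -0.0812,  0.1604]), 'x': array([-5.e-04, -9.e-04, -1.e+00]), 'yaw_y': np.float64(-0.5841), 'q': array([ 0.334,  0.421, -0.365,  2.056,  0.229,  0.703, -0.761]), 'F': array([-0.75, -0.38, -1.47]), 'M': array([ 0.056,  0.011, -0.047]), 'w': 0.0581, 't': 22.85}
turn [ 1.4367e+00  1.7000e-03 -4.0000e-04] shift now [  -1.   144.  -245.3] shift after [  -0.5 -223.8 -175.5]
turn [ 1.4367e+00  1.7000e-03 -4.0000e-04] shift now [  -0.9   64.  -233.9] shift after [  -0.5 -223.3  -94.7]
```

View pics/w14d.png

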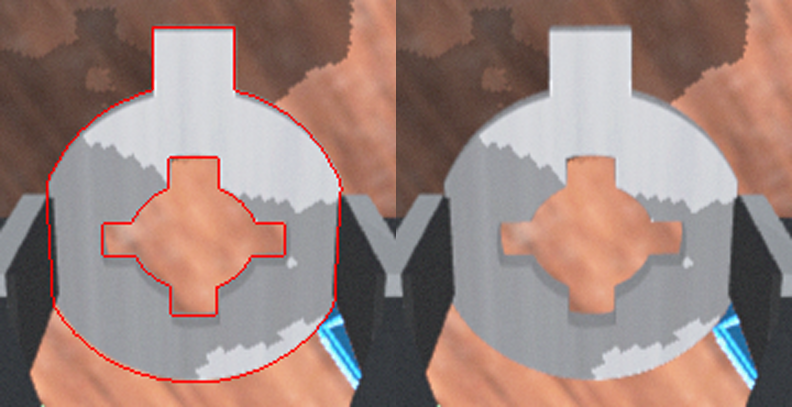

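The plate is held level and centred. The wrist has to turn about -1.44 rad and joint 7 may come near its limit, so I'll move first and turn in stages while watching it.

>>> jog_arm(commands=[[0,10,-39,0,0,0],[0,10,-39,0,0,0],[0,11,-39,0,0,0],[0,11,-39,0,0,0],[0,11,-39,0,0,0],[0,10,-39,0,0,0],[0,0,0,0.14,0,0],[0,0,0,0.14,0,0],[0,0,0,0.14,0,0],[0,0,0,0.14,0,0],[0,0,0,0.14,0,0]])

```text
clock: 24.0
position: [0.6459, 0.085, 0.1431]
tool_rot: [-0.022, 1.548, -2.901]
force: [-1.0, 1.1, -1.2]
grip_width: 0.0578
```

```bash
python3 - <<'E'
from h import *
print(tool(observe()))
go((.647,.0787,.16),-.45-np.pi/2)
E
```

```text
{'pos': array([0.6459, 0.085 , 0.1431]), 'x': array([-0.0218, -0.0053, -0.9997]), 'yaw_y': np.float64(-1.3083), 'q': array([-0.122,  0.685, -0.155,  1.582,  0.125,  0.906, -1.631]), 'F': array([-1.01,  1.08, -1.15]), 'M': array([ 0.071, -0.048, -0.027]), 'w': 0.0578, 't': 24.0}
turn [ 0.7125  0.0216 -0.0075] shift now [-16.9   6.4   1. ] shift after [-16.9   5.2  -3.7]
```

>>> jog_arm(commands=[[-8,5,0,0,0.02,-0.007],[-8,0,0,0,0,0],[0,0,0,0.12,0,0],[0,0,0,0.12,0,0],[0,0,0,0.12,0,0],[0,0,0,0,0,0]])

```text
clock: 24.6
position: [0.6461, 0.0785, 0.159]
tool_rot: [-0.704, 1.562, 2.345]
force: [0.5, -0.1, -1.6]
grip_width: 0.0583
```

```bash
python3 - <<'E'
from h import *
print(tool(observe()))
go((.647,.0787,.16),-.45-np.pi/2)
E
```

```text
{'pos': array([0.6461, 0.0785, 0.159 ]), 'x': array([-0.0062,  0.0064, -1.    ]), 'yaw_y': np.float64(-1.6637), 'q': array([-0.162,  0.655, -0.071,  1.593,  0.045,  0.9  , -1.911]), 'F': array([ 0.53, -0.1 , -1.61]), 'M': array([-0.027, -0.01 , -0.033]), 'w': 0.0583, 't': 24.6}
turn [0.3571 0.0078 0.0045] shift now [-1.  -0.3 -0.9] shift after [-1.  -0.6 -0.7]
```

>>> jog_arm(commands=[[0,0,0,0.12,0.008,0.004],[0,0,0,0.12,0,0],[0,0,0,0.11,0,0],[0,0,0,0,0,0]])

```text
clock: 25.0
position: [0.646, 0.0776, 0.1599]
tool_rot: [-1.957, 1.569, 0.755]
force: [0.4, 0.0, -1.1]
grip_width: 0.058
```

```bash
python3 - <<'E'
from h import *
s=observe();print(tool(s))
im=grab_frame("wrist"); save(im,"w15.png")
C=cam("wrist",s);o=cv2.cvtColor(im,cv2.COLOR_RGB2BGR);i=o.copy()
hubov(C,o,.647,.0787,-.45,np.array([.375,.375]),1)
f=lambda j:cv2.resize(j[120:325,155:355],None,fx=1.9,fy=1.9,interpolation=cv2.INTER_CUBIC)
cv2.imwrite("pics/w15d.png",np.hstack([f(o),f(i)]))
go((.647,.0787,.11),-.45-np.pi/2)
E
```

```text
{'pos': array([0.646 , 0.0776, 0.1599]), 'x': array([ 0.0014,  0.0013, -1.    ]), 'yaw_y': np.float64(-2.0004), 'q': array([-0.224,  0.651,  0.021,  1.603, -0.017,  0.887, -2.196]), 'F': array([ 0.4 ,  0.03, -1.06]), 'M': array([0.023, 0.027, 0.016]), 'w': 0.058, 't': 25.0}
turn [ 0.0237 -0.0007  0.0017] shift now [49.9 -1.4 -0.4] shift after [49.9 -1.4 -0.4]
```

View pics/w15d.png

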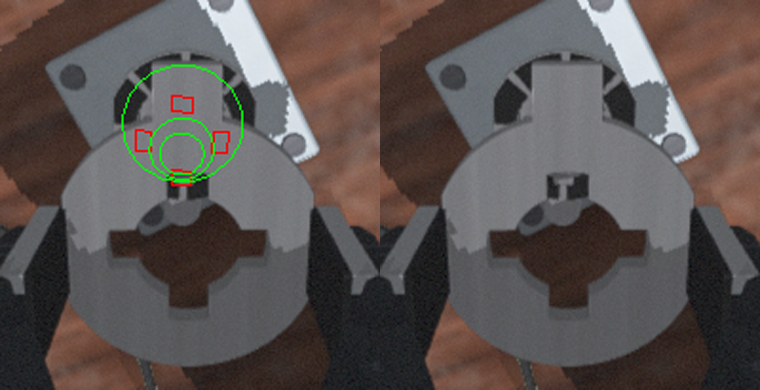

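View pics/w15.png

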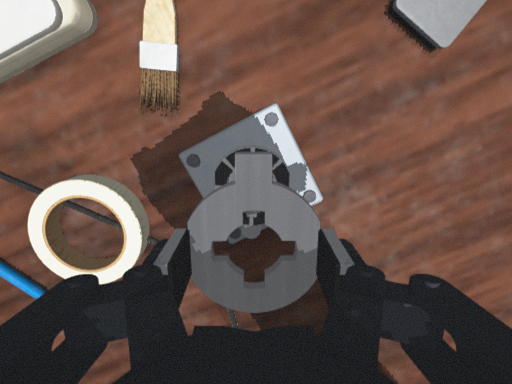

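The joint is fine (q7 = -2.20). The tool now faces the opposite way, so before inserting I'll back off and check the hub position from this side for camera bias.

>>> jog_arm(commands=[[0,-1,40,0.023,0,0],[0,0,38,0,0,0],[0,0,0,0,0,0]])

```text
clock: 25.35
position: [0.5735, 0.1114, 0.1594]
tool_rot: [-1.936, 1.569, 0.776]
force: [0.9, 0.4, -1.1]
grip_width: 0.058
```

```bash
python3 - <<'E'
from h import *
import pickle
s=observe();print(tool(s));pickle.dump(s,open("s16.pkl","wb"))
im=grab_frame("wrist"); save(im,"w16.png")
C=cam("wrist",s)
x,y=np.clip(proj(C,(.647,.0787,.05)).astype(int),[70,70],[442,314]);off=np.array([x-70,y-70]);print(off)
a=cv2.cvtColor(im,cv2.COLOR_RGB2BGR)[y-70:y+70,x-70:x+70]
b=cv2.resize(a,None,fx=4,fy=4,interpolation=cv2.INTER_CUBIC)
l=cv2.cvtColor(b,cv2.COLOR_BGR2LAB);l[...,0]=cv2.createCLAHE(4,(4,4)).apply(l[...,0]);b=cv2.cvtColor(l,cv2.COLOR_LAB2BGR)
cv2.imwrite("pics/w16c.png",b)
hubov(C,b,.647,.0787,-.45,off,4)
cv2.imwrite("pics/w16o.png",b)
go((.647,.0787,.11),-.45-np.pi/2)
E
```

```text
{'pos': array([0.5735, 0.1114, 0.1594]), 'x': array([ 0.0011,  0.0011, -1.    ]), 'yaw_y': np.float64(-2.0005), 'q': array([-0.304,  0.557,  0.016,  1.788, -0.013,  0.795, -2.282]), 'F': array([ 0.91,  0.44, -1.05]), 'M': array([-0.027, -0.046,  0.037]), 'w': 0.058, 't': 25.35}
[181  12]
turn [ 0.0192 -0.0021  0.0018] shift now [ 49.9  -1.1 -78.1] shift after [ 49.7  -2.7 -78.2]
```

View pics/w16o.png

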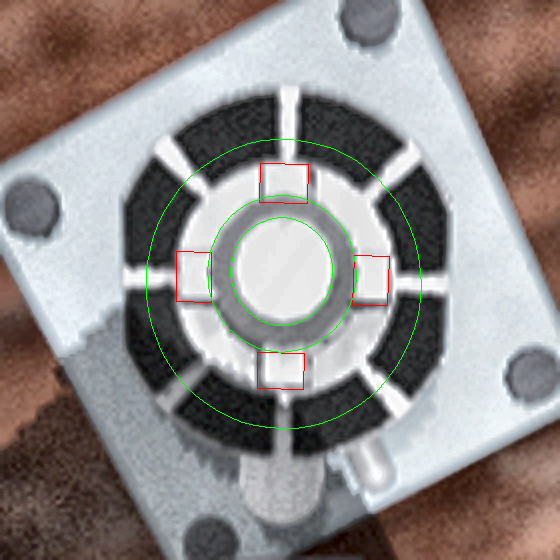

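The hub overlay fits from this side as well, within about 0.5 mm, so camera bias is negligible. The disc sits flat with its tab on the pointer side. Going over the hub and down.

>>> jog_arm(commands=[[0,-2.7,-25,0.022,-0.002,0.002],[10,0,-33,0,0,0],[15,0,-20,0,0,0],[15,0,0,0,0,0],[7,0,0,0,0,0],[0,0,0,0,0,0]])

```text
clock: 26.0
position: [0.6525, 0.0762, 0.1121]
tool_rot: [-2.701, 1.568, 0.012]
force: [0.2, 0.2, -1.5]
grip_width: 0.0578
```

```bash
python3 - <<'E'
from h import *
s=observe();print(tool(s))
go((.6472,.0788,.095),-2.024)
E
```

```text
{'pos': array([0.6525, 0.0762, 0.1121]), 'x': array([ 0.0031,  0.    , -1.    ]), 'yaw_y': np.float64(-1.9994), 'q': array([-0.218,  0.719,  0.018,  1.614, -0.015,  0.806, -2.194]), 'F': array([ 0.23,  0.19, -1.45]), 'M': array([ 0.031,  0.081, -0.01 ]), 'w': 0.0578, 't': 26.0}
turn [ 0.0246 -0.0028  0.0013] shift now [17.1 -0.2  6. ] shift after [17.1 -0.   6. ]
```

>>> jog_arm(commands=[[0,0,5,0.025,-0.003,0.001],[0,0,0,0,0,0],[0,0,0,0,0,0]])

```text
clock: 26.3
position: [0.6472, 0.0793, 0.1136]
tool_rot: [-1.484, 1.57, 1.205]
force: [0.1, -0.0, -1.9]
grip_width: 0.0582
```

```bash
python3 - <<'E'
from h import *
s=observe();print(tool(s))
go((.6472,.0788,.095),-2.024)
E
```

```text
{'pos': array([0.6472, 0.0793, 0.1136]), 'x': array([ 4.0e-04,  1.1e-03, -1.0e+00]), 'yaw_y': np.float64(-2.0237), 'q': array([-0.227,  0.711,  0.023,  1.626, -0.022,  0.804, -2.218]), 'F': array([ 0.06, -0.03, -1.85]), 'M': array([ 0.037,  0.003, -0.001]), 'w': 0.0582, 't': 26.3}
turn [0.0003 0.0001 0.0011] shift now [18.6  0.5 -0.2] shift after [18.6  0.4 -0.2]
```

>>> jog_arm(commands=[[4,0.4,0,0,0,0],[5,0,0,0,0,0],[5,0,0,0,0,0],[3,0,0,0,0,0],[0,0,0,0,0,0]])

```text
clock: 26.8
position: [0.6472, 0.0796, 0.096]
tool_rot: [-2.023, 1.569, 0.668]
force: [0.6, -0.2, -1.4]
grip_width: 0.0582
```

```bash
python3 - <<'E'
from h import *
s=observe();print(tool(s))
im=grab_frame("wrist"); save(im,"w17.png")
save(cv2.resize(im[140:325,165:345],None,fx=3,fy=3,interpolation=cv2.INTER_CUBIC),"w17c.png")
go((.6472,.0788,.090),-2.024)
E
```

```text
{'pos': array([0.6472, 0.0796, 0.096 ]), 'x': array([ 0.0018,  0.0014, -1.    ]), 'yaw_y': np.float64(-2.0221), 'q': array([-0.226,  0.734,  0.021,  1.635, -0.022,  0.771, -2.217]), 'F': array([ 0.58, -0.19, -1.4 ]), 'M': array([-0.026,  0.005,  0.049]), 'w': 0.0582, 't': 26.8}
turn [ 0.0019 -0.0011  0.0021] shift now [ 6.2  0.8 -0.3] shift after [ 6.3  0.8 -0.3]
```

View pics/w17c.png

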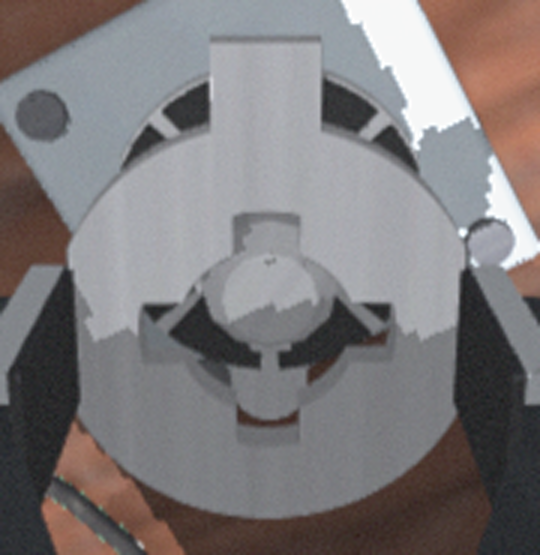

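Lined up: the pilot shows through the bore. Correcting the 0.8 mm and descending at 15 mm/s or less.

>>> jog_arm(commands=[[0,0.8,-0.3,0,-0.001,0.002],[0,0,0,0,0,0],[1.5,0,0,0,0,0],[1.5,0,0,0,0,0],[1.5,0,0,0,0,0],[1.5,0,0,0,0,0],[1.5,0,0,0,0,0]])

```text
clock: 27.55
position: [0.6475, 0.0786, 0.0887]
tool_rot: [-2.614, 1.57, 0.076]
force: [0.4, 0.4, -1.6]
grip_width: 0.0583
```

>>> jog_arm(commands=[[1.5,0,0,0,0,0],[1.5,0,0,0,0,0],[1.5,0,0,0,0,0]])

```text
clock: 27.85
position: [0.6475, 0.0786, 0.0837]
tool_rot: [-2.642, 1.57, 0.048]
force: [0.3, -0.8, -1.3]
grip_width: 0.0581
```

```bash
python3 - <<'E'
from h import *
s=observe();print(tool(s))
go((.6472,.0788,.074),-2.024)
E
```

```text
{'pos': array([0.6475, 0.0786, 0.0837]), 'x': array([ 7.e-04,  0.e+00, -1.e+00]), 'yaw_y': np.float64(-2.0223), 'q': array([-0.225,  0.752,  0.021,  1.638, -0.021,  0.751, -2.217]), 'F': array([ 0.34, -0.77, -1.31]), 'M': array([-0.053,  0.017, -0.022]), 'w': 0.0581, 't': 27.85}
turn [ 0.0017 -0.0006  0.0003] shift now [ 9.7 -0.   0.3] shift after [ 9.7 -0.   0.3]
```

>>> jog_arm(commands=[[1.5,0,0,0,0,0],[1.5,0,0,0,0,0],[1.5,0,0,0,0,0],[1,0,0,0,0,0],[1,0,0,0,0,0]])

```text
clock: 28.35
position: [0.6474, 0.0786, 0.0765]
tool_rot: [-2.705, 1.57, -0.015]
force: [-0.7, 0.1, -2.9]
grip_width: 0.058
```

>>> jog_arm(commands=[[0.7,0,0,0,0,0],[0.7,0,0,0,0,0],[0.7,0,0,0,0,0]])

```text
clock: 28.65
position: [0.6475, 0.0786, 0.0742]
tool_rot: [-2.686, 1.57, 0.004]
force: [0.5, -1.2, -0.9]
grip_width: 0.0584
```

>>> jog_arm(commands=[[0.7,0,0,0,0,0],[0.7,0,0,0,0,0]])

```text
clock: 28.85
position: [0.6475, 0.0786, 0.0727]
tool_rot: [-2.587, 1.57, 0.103]
force: [0.8, -0.6, -2.1]
grip_width: 0.0578
```

>>> jog_arm(commands=[[0.7,0,0,0,0,0],[0.7,0,0,0,0,0]])

```text
clock: 29.05
position: [0.6473, 0.0787, 0.0712]
tool_rot: [-2.343, 1.57, 0.347]
force: [-0.8, 0.5, -1.3]
grip_width: 0.0582
```

>>> jog_arm(commands=[[0.7,0,0,0,0,0],[0.7,0,0,0,0,0]])

```text
clock: 29.25
position: [0.6473, 0.0788, 0.0697]
tool_rot: [-2.226, 1.57, 0.465]
force: [-0.2, -0.7, -2.1]
grip_width: 0.0582
```

The plate's bottom is below the spline ends with no resistance, so it dropped on. Continuing to the seat, which I expect at a TCP of about 54.8 mm.

>>> jog_arm(commands=[[1.4,0,0,0,0,0],[1.4,0,0,0,0,0],[1.4,0,0,0,0,0],[1.4,0,0,0,0,0]])

```text
clock: 29.65
position: [0.6473, 0.0788, 0.0636]
tool_rot: [-2.132, 1.57, 0.558]
force: [-1.0, 1.4, -1.7]
grip_width: 0.058
```

>>> jog_arm(commands=[[1.2,0,0,0,0,0],[1.2,0,0,0,0,0],[1,0,0,0,0,0]])

```text
clock: 29.95
position: [0.6473, 0.0788, 0.0598]
tool_rot: [-2.079, 1.571, 0.612]
force: [-0.2, 0.4, -1.0]
grip_width: 0.0577
```

>>> jog_arm(commands=[[0.7,0,0,0,0,0],[0.7,0,0,0,0,0]])

```text
clock: 30.15
position: [0.6473, 0.0787, 0.0582]
tool_rot: [-2.193, 1.571, 0.498]
force: [-0.6, -0.5, -1.6]
grip_width: 0.0583
```

>>> jog_arm(commands=[[0.7,0,0,0,0,0],[0.7,0,0,0,0,0]])

```text
clock: 30.35
position: [0.6473, 0.0788, 0.0567]
tool_rot: [-2.035, 1.571, 0.656]
force: [-0.2, 0.4, -0.4]
grip_width: 0.0582
```

>>> jog_arm(commands=[[0.6,0,0,0,0,0],[0.6,0,0,0,0,0]])

```text
clock: 30.55
position: [0.6473, 0.0788, 0.0555]
tool_rot: [-2.196, 1.57, 0.494]
force: [-0.9, -0.8, -0.5]
grip_width: 0.0582
```

>>> jog_arm(commands=[[0.5,0,0,0,0,0]])

```text
clock: 30.65
position: [0.6473, 0.0788, 0.0549]
tool_rot: [-2.07, 1.57, 0.62]
force: [-1.0, 0.2, -1.0]
grip_width: 0.0579
```

>>> jog_arm(commands=[[0.5,0,0,0,0,0]])

```text
clock: 30.75
position: [0.6473, 0.0788, 0.0544]
tool_rot: [-2.026, 1.57, 0.665]
force: [-2.9, -0.2, 5.9]
grip_width: 0.0583
```

>>> jog_arm(commands=[[0.5,0,0,0,0,0]])

```text
clock: 30.85
position: [0.6474, 0.0788, 0.0544]
tool_rot: [-2.232, 1.57, 0.458]
force: [-5.9, -0.7, 13.6]
grip_width: 0.0578
```

>>> jog_arm(commands=[[0.4,0,0,0,0,0]])

```text
clock: 30.95
position: [0.6474, 0.0788, 0.0544]
tool_rot: [-2.133, 1.57, 0.557]
force: [-3.0, 0.7, 7.8]
grip_width: 0.0582
```

Seated at 54.4 mm with a light push. Releasing, and backing off to where the wrist camera sees the hub.

>>> jog_arm(commands=[[0,0,0,0,0,0],[0,0,0,0,0,0],[0,0,0,0,0,0]], gripper=40)

```text
clock: 31.25
position: [0.6478, 0.0787, 0.0547]
tool_rot: [-2.524, 1.569, 0.166]
force: [-0.2, -0.4, -0.5]
grip_width: 0.0721
```

>>> jog_arm(commands=[[-5,0,0,0,0,0],[-15,0,0,0,0,0],[-25,0,0,0,0,0],[-30,0,0,0,0,0],[-30,0,0,0,0,0],[-5,0,40,0,0,0],[0,0,30,0,0,0],[0,0,0,0,0,0],[0,0,0,0,0,0]])

```text
clock: 32.15
position: [0.5842, 0.1098, 0.178]
tool_rot: [-2.445, 1.562, 0.244]
force: [-0.1, -0.8, 0.4]
grip_width: 0.0721
```

```bash
python3 - <<'E'
from h import *
s=observe();print(tool(s))
C=cam("wrist",s);im=grab_frame("wrist");b=grab_frame("side");save(b,"side9.png")
o=cv2.cvtColor(im,cv2.COLOR_RGB2BGR)
m=render(C,.6472,.0788,-.453,.048,.054,False)
cs,_=cv2.findContours((m>.5).astype(np.uint8),cv2.RETR_LIST,cv2.CHAIN_APPROX_NONE)
x,y=np.clip(proj(C,(.647,.0787,.05)).astype(int),[70,70],[442,314])
i=o.copy();cv2.drawContours(o,cs,-1,(0,0,255),1)
f=lambda j:cv2.resize(j[y-70:y+70,x-70:x+70],None,fx=2.8,fy=2.8,interpolation=cv2.INTER_CUBIC)
cv2.imwrite("pics/w18.png",np.hstack([f(o),f(i)]))
save(cv2.resize(b[160:240,160:260],None,fx=6,fy=6,interpolation=cv2.INTER_CUBIC),"side9c.png")
E
```

```text
{'pos': array([0.5842, 0.1098, 0.178 ]), 'x': array([ 0.0083,  0.0021, -1.    ]), 'yaw_y': np.float64(-2.0237), 'q': array([-0.304,  0.544,  0.026,  1.754, -0.017,  0.836, -2.294]), 'F': array([-0.05, -0.79,  0.35]), 'M': array([ 0.048, -0.019,  0.005]), 'w': 0.0721, 't': 32.15}
```

View pics/w18.png

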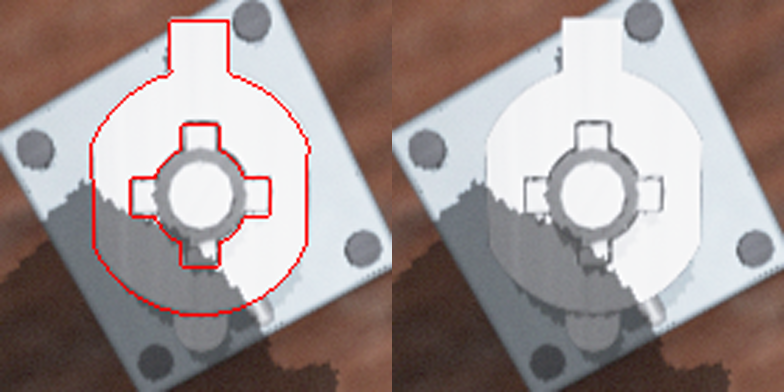

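View pics/side9c.png

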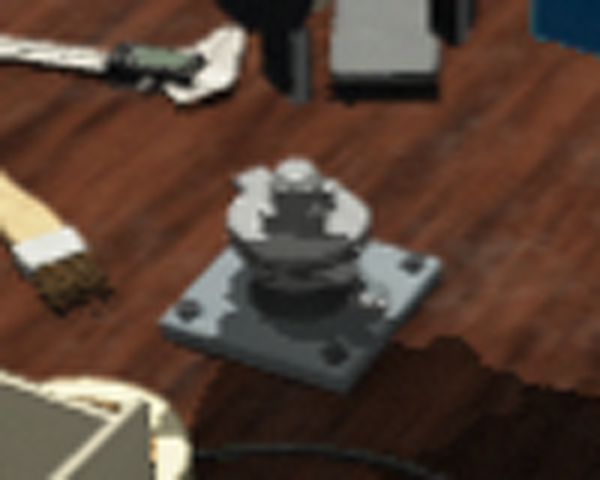

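Both are seated and level: the plate outline matches the overlay at home height, its square tab points away from the pointer, and the disc's round tab shows beneath on the pointer side. Handing in.

```bash
python3 - <<'E'
from workcell import bot,observe
print(bot.job_done(), observe()["clock"])
E
```

```text
the job is handed in; nothing more can be done
the job is handed in; nothing more can be done
```

Both parts are on the hub and the job was handed in at about 32 s of the 72 s allowed; no verdict is reported.

- **Lined disc:** I read the spline angle from the wrist camera (about -0.45 rad in the world frame, about -0.5 rad from the stand's axes) and turned the disc to match. It went over the splines with no noticeable resistance, so I did not have to feel for them. It bottomed at a TCP height of 46.9 mm, as predicted, with a push of about 10–14 N. Its tab is on the pointer side.
- **Plain steel plate:** I used the bare steel plate, not the blue look-alike. It was turned the opposite way and bottomed at 54.4 mm against a predicted 54.8 mm, with about 6–14 N. Its tab points away from the pointer.

**Last checks:** The final wrist picture matched the plate's expected outline at home height, and the disc's round tab showed beneath it on the pointer side. The side picture showed the stack level with the gripper clear. Taking the stand's angle into account, I worked out that both tabs reach about 35 mm along their axes, against the 28 mm required. No check failed or disagreed. I did not re-measure the tape, tin and stamp at the end, but the arm was not driven near them and nothing suggested contact.

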